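Pull the kitchen ventilator shut with the hooked pole

ROBOT

A 6-joint arm with a two-finger parallel gripper is mounted at the origin on the work surface. World frame = base frame: x ahead of the robot, y to its left, z up, the work surface at z = 0. Lengths are in mm, angles in rad, forces in N, time in s.
With the tool pointing down it reaches from about 325 to 1000 mm from the base axis. Payload 5.1 kg.
Tool frame: the origin (TCP) lies midway between the tips of the shut fingers; the grasp point (between the pads) lies 19 mm behind it (ctrl.grasp_offset is the z of the grasp point in the tool frame, in mm); z points along the fingers, y is the direction in which the jaws open and shut (so a half turn about z gives the same grasp; the last joint's range is limited). The gripper opens to 85 mm and grips with 20 to 120 N. Pads are 22 mm wide; open, the fingers measure 114 mm over their backs; the gripper's body (76 mm by 85 mm) begins 54 mm behind the grasp point. The pads swing forward as they close: fully open they stand 13 mm farther back than shut.
Start: joints at [1.241, 0.124, 1.65, -0, 1.367, -0.083], TCP at [158.818, 630.287, 231.322] pointing down, gripper open.
Joint ranges: [-2.61, 2.61], [-1.02, 2.33], [0.03, 2.71], [-1.35, 4.49], [0.32, 2.68], [-2.91, 2.91]. Speed limits (rad/s): [2.57, 2.57, 3.14, 3.14, 3.14, 3.14].

INTERFACE

Orientations are given as a unit quaternion [w, x, y, z].
In Python, from cell import status, eyes, ticket, ctrl gives the robot as it stands.
- The arm moves only by the tool drive_tool, never from a script. Its argument "targets" is a list that holds one entry, the list of rows, each a list of 5 numbers: the shift along the tool's x, y, z in units of 100 mm (1.0 is 100 mm), then the turn about the tool's z in units of 120 degrees (1.0 is 120 degrees), then the closure, from -1 (fully open) to 1 (shut), so that 0 is half open. In form: [[[tx, ty, tz, turn, gripper], ...]]. A call has 1 to 20 rows; each row is the pose to reach, as a shift and turn from the pose commanded when the call began, along the tool's axes at that moment; what a row does not reach only later rows make up. A row lasts 1/8 s, in which the tool goes at most 62.5 mm and 10.7 degrees, less where a joint would pass 70% of its speed; a pose out of reach is approached as far as the arm can. A call with a number of a shift or a turn outside -1 to 1 is refused whole. A call with a gripper value outside its range is refused whole. The fingers move at their own pace and stop on an object; "squeeze" is the grip in N (left out, the last holds). Time passes only in rows, so rows that repeat a pose let the fingers close. It gives the time, the measured TCP pose, the force and the opening at its end, in the units of the state.
- status.read_state(): the state, without advancing time (a new reading comes with each control period).
- eyes.snapshot(name): name is "scene" or "top" or "wrist"; returns a dict with "frame" (400x640x3 uint8, red, green, blue), "fx", "fy", "cx", "cy" (pixels), "k1" (the pictures are not rectified: a ray, as slopes to the right and down, at radius r is drawn at 1 + k1 r^2 times it, then the intrinsics apply), "cam_to_world" (4x4, takes a point from camera to world coordinates); the wrist camera has in their place "T_tool_cam" (4x4, takes a point from camera to tool coordinates, whose origin is the TCP and whose axes are the flange's). Camera axes: x right, y up, looking along -z (the intrinsics and any distortion apply to the point x, -y, -z); pixel columns grow to the right and rows downward; lengths in mm; the calibration is good to about 2 mm. A picture is of the moment at which its call begins: read the wrist's pose just before it. There is no depth.
- ticket.job_done(): hands the job in, once; it reports no verdict.
The state is a dict: "time": time; "joint_positions": joint angles; "joint_velocities": joint speeds; "joint_torque": joint torques, N m; "tool_pos": TCP position; "ee_rot": TCP orientation; "wrist_force": force on the tool from outside, world axes, zero at the start; "ft_torque": the same for the moment, N m; "finger_gap": finger opening in mm.
Only numpy, scipy, OpenCV 4.12 (cv2) and the standard library are available. Lean on these libraries where they do the work, as an engineer would, in place of code of your own. Each camera call takes 0.05 s, during which the arm holds its last target.

TASK

The ventilator over the teak shelf has been left open and is out of hand's reach behind the things on the shelf: draw the hooked pole out from under the shelf, lay it down on the open counter clear of the shelf, and take it again by its wooden handle. Hook the brass ring on the ventilator and gently pull the ventilator fully shut with the pole alone, without slamming it. Then unhook the pole and lay it flat on the counter, clear of the ring and released, with the ventilator still shut and nothing on the shelf or counter disturbed.

Things in the scene. Friction and masses are not known exactly. Their poses are not given: they have to be found in the camera images.
- kwall: Fixed wall piece at the right of the counter: blue low wall, teak plank, white window above. Origin at counter height on the wall's room-side face, midway along its 560 length. Its x axis points through the wall to the outdoors (-x is the room and open counter), y along the wall, z up; 'wall x, y' below mean these. Top of it all 580 above the counter.
- plank_edge (a point): Middle of the teak plank's front top edge: wall x = -135, y = 0, 180 above the counter; axes as the wall's. The plank is 560 long and 18 thick (underside at 162). A thin hook rail runs below it at wall x = -115; its hooks come down to 125 above the counter.
- strainer (a point): Centre of the bowl of the steel tea strainer that hangs from the rail near the wall's +y end (wall x = -123, y = 215), 60 across, reaching down to 12 above the counter. Fixed; keep clear of it.
- sill (a point): Middle of the top of the window's transom bar (wall x = 18, y = 0), 298 above the counter: lower edge of the ventilator's opening. Bar and side jambs lie between wall x = 3 and 33; the opening runs from wall y = -186 to +186 and up to 515.
- vent: The hinged ventilator sash: 360 wide, 210 tall, white with clear glass, hung at its top; hinge line along the wall's y at wall x = 12, 515 above the counter. Origin 190 below the hinge, in the sash's mid-plane. Shut, its axes are parallel to the wall's; open, its z axis tilts by the opening angle (up to 0.6 rad), bottom edge outdoors. A friction stay holds it at any angle; shutting takes 1 to 4 N at the ring.
- ring (a point): Centre of the brass ring eye on the room side of the ventilator's bottom rail (wall y = 0), 170 below the hinge line and 40 to the room side of it when shut. Wire 6 thick, clear hole 38 across; it stands square to the sash so that a hook passes through the hole along the wall's y axis. Axes: the sash's, parallel to the wall's when shut.
- pole_grip (a point): Hooked pole (70 to 120 g), at the centre of its dark wooden handle, 15 above the counter as it lies. x along the pole to the hook end, z up, y left. Handle 140 long (x = -70 to 70), 24 wide, 30 tall, flat-sided: lying on it the rod stays level. Black-coated rod, 10 thick, from x = 70 to 300; there a brass L-hook turns square to the left (+y). Centre of mass about x = 50.
- pole_butt (a point): Rear end of the pole's handle (x = -70 from pole_grip), same axes; at the start it lies under the plank.
- pole_shaft (a point): A point on the rod at x = 140 from pole_grip, same axes.
- pole_hook (a point): Middle of the hook's prong (x = 300, y = 20 from pole_grip), same axes. The prong is a bar of 8 diameter that runs along +y from the rod (y = 0) to y = 42, its last 8 bent back a little (6 towards the handle).
- katori1: Small open steel bowl on the plank, 80 across, 36 tall; origin under its centre. Leave alone.
- katori2: Second bowl like katori1 on the plank. Leave alone.
- funnel: Red plastic funnel standing mouth down on the plank, 80 across, 95 tall; origin under its centre. Leave alone.
- jar: Closed glass spice jar with steel lid on the plank, 58 across, 80 tall; origin under its centre. Leave alone.
- spatula: Silicone spatula lying along the plank near the window, 233 long, 10 thick; origin near its middle, on its underside. Leave alone.
- dabba: Round closed steel spice tin on the counter, 176 across, 87 tall with its knob, 0.8 kg; origin under its centre. Leave alone.
- tumbler: Steel tumbler on the counter, 72 across, 100 tall; origin under its centre. Leave alone.

How it is judged:
By the outcome, as a careful person would: the job done as asked, in the order asked, and still so for the second after the job is handed in, with the robot touching nothing.
It also fails if it takes over 72 s, if anything falls off the work surface, if the arm or the gripper's body presses on something with over 40 N, if the wrist force passes 120 N, or if a joint passes its speed limit or range.

## Working session

There is one attempt and no reset: what is moved stays moved. The work goes in short steps, Python scripts to look and compute and a tool call to move; the robot and the scene stay as the last step left them, time stands still between calls to the robot, and variables do not carry over. Pictures are saved under pics/ and viewed, and the job is handed in when it is done.

Besides the shell and the picture viewer there is one more tool, called after "Call:" by a JSON object that holds its "op" and its "data". drive_tool: Moves the arm, as the interface text tells. Its arguments: {"type":"object","properties":{"targets":{"type":"array","items":{"type":"array","items":{"type":"array","items":{"type":"number"}}}},"squeeze":{"type":"number"}},"required":["targets"]}

```bash
ls -la; mkdir -p pics; python3 - <<'E'
from cell import status, eyes, ticket, ctrl
import cv2
s=status.read_state(); print(s); print(ctrl.grasp_offset)
for n in ["scene","top","wrist"]:
    d=eyes.snapshot(n); cv2.imwrite(f"pics/{n}0.png",d["frame"][:,:,::-1])
    print(n,{k:v for k,v in d.items() if k!="frame"})
E
```

```text
total 12
drwxr-xr-x  3 agent agent 4096 Dec  7 08:30 .
drwxr-xr-x 23 root  root  4096 Dec  7 08:30 ..
drwxr-xr-x  2 agent agent 4096 Dec  7 08:30 pics
{'time': 0.0, 'joint_positions': array([ 1.24139565e+00,  1.24491698e-01,  1.65165057e+00,  9.84151819e-06,
        1.36748783e+00, -8.25960515e-02]), 'joint_velocities': array([ 0.00104529, -0.0005697 ,  0.00219526,  0.00104906, -0.00031122,
       -0.00189478]), 'joint_torque': array([-9.85607148e-04, -4.23608422e+01, -3.65455234e+01, -5.67488132e-05,
        6.97172087e-03,  1.68344707e-05]), 'tool_pos': array([158.62861612, 629.73089958, 230.0755372 ]), 'ee_rot': array([-2.13090587e-04,  1.23090280e-01,  9.92394954e-01, -9.96198162e-04]), 'wrist_force': array([ 0.15548159, -0.29030142,  0.21049362]), 'ft_torque': array([-0.04707412,  0.02356851, -0.03331108]), 'finger_gap': 85.2579178823729}
-18.700000000000003
scene {'fx': 382.865929898529, 'fy': 382.865929898529, 'cx': 317.1205137666006, 'cy': 193.54340835621545, 'k1': -0.08499531950282405, 'cam_to_world': array([[ 8.52099144e-02, -6.25463180e-01,  7.75586927e-01,
         1.3361
[... 554 characters left out ...]
36992e-02,
        -6.74803976e+01],
       [ 6.33813124e-03,  1.82239131e-01,  9.83233811e-01,
         1.17398429e+03],
       [ 0.00000000e+00,  0.00000000e+00,  0.00000000e+00,
         1.00000000e+00]])}
wrist {'fx': 283.3546887062068, 'fy': 283.3546887062068, 'cx': 324.1703162908378, 'cy': 203.67040265226092, 'k1': -0.05088058531880534, 'T_tool_cam': array([[-6.83659675e-04,  9.65377255e-01,  2.60856833e-01,
         6.50314482e+01],
       [ 9.99999763e-01,  6.39129263e-04,  2.55537333e-04,
        -4.87625972e-01],
       [ 7.99686935e-05,  2.60856946e-01, -9.65377464e-01,
        -1.43481640e+02],
       [ 0.00000000e+00,  0.00000000e+00,  0.00000000e+00,
         1.00000000e+00]])}
```

View pics/scene0.png

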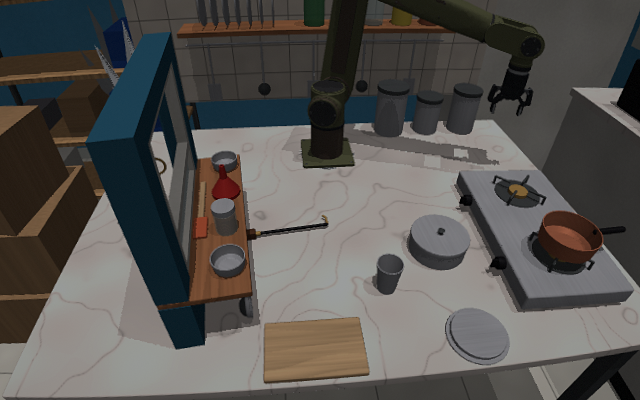

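View pics/top0.png

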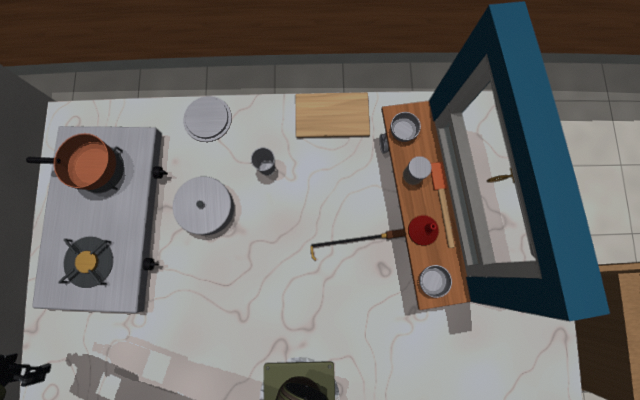

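View pics/wrist0.png

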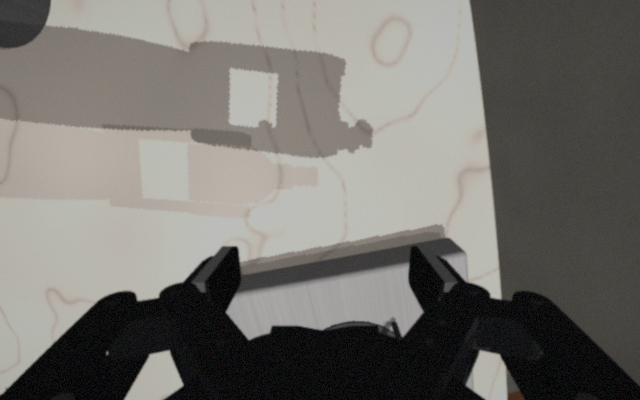

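```bash
cat > h.py <<'E'
import numpy as np, cv2
from cell import status, eyes, ticket, ctrl
from scipy.spatial.transform import Rotation as R
def pose():
    s=status.read_state(); q=s["ee_rot"]; T=np.eye(4); T[:3,:3]=R.from_quat([q[1],q[2],q[3],q[0]]).as_matrix(); T[:3,3]=s["tool_pos"]; return T
def snap(n,fn=None):
    T=pose(); d=eyes.snapshot(n)
    d["C"]=d["cam_to_world"] if n!="wrist" else T@d["T_tool_cam"]
    if fn: cv2.imwrite("pics/"+fn,d["frame"][:,:,::-1])
    return d
def ray(d,u,v):
    K=np.array([[d["fx"],0,d["cx"]],[0,d["fy"],d["cy"]],[0,0,1.]])
    x,y=cv2.undistortPoints(np.array([[[u,v]]],float),K,np.array([d["k1"],0,0,0.]))[0,0]
    r=d["C"][:3,:3]@np.array([x,-y,-1]); return d["C"][:3,3],r/np.linalg.norm(r)
def onz(d,u,v,z):
    o,r=ray(d,u,v); return o+r*(z-o[2])/r[2]
def tri(*obs):
    A=0;b=0
    for d,u,v in obs:
        o,r=ray(d,u,v); P=np.eye(3)-np.outer(r,r); A=A+P; b=b+P@o
    p=np.linalg.solve(A,b); return p,[round(float(np.linalg.norm((np.eye(3)-np.outer(r,r))@(p-o))),1) for o,r in [ray(*x) for x in obs]]
def proj(d,p):
    c=np.linalg.inv(d["C"])@np.append(p,1); x,y=c[0]/-c[2],-c[1]/-c[2]; f=1+d["k1"]*(x*x+y*y)
    return d["fx"]*x*f+d["cx"],d["fy"]*y*f+d["cy"]
def crop(d,fn,u0,v0,w,h,s):
    c=d["frame"][v0:v0+h,u0:u0+w,::-1]; cv2.imwrite("pics/"+fn,cv2.resize(c,None,fx=s,fy=s,interpolation=cv2.INTER_CUBIC))
E
python3 - <<'E'
from h import *
d=snap("top"); crop(d,"t1.png",290,80,260,200,3); crop(d,"t2.png",300,200,160,90,5)
d=snap("scene"); crop(d,"s1.png",80,20,260,200,3); crop(d,"s2.png",140,150,200,150,4)
E
```

```text
(no output)
```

View pics/t1.png

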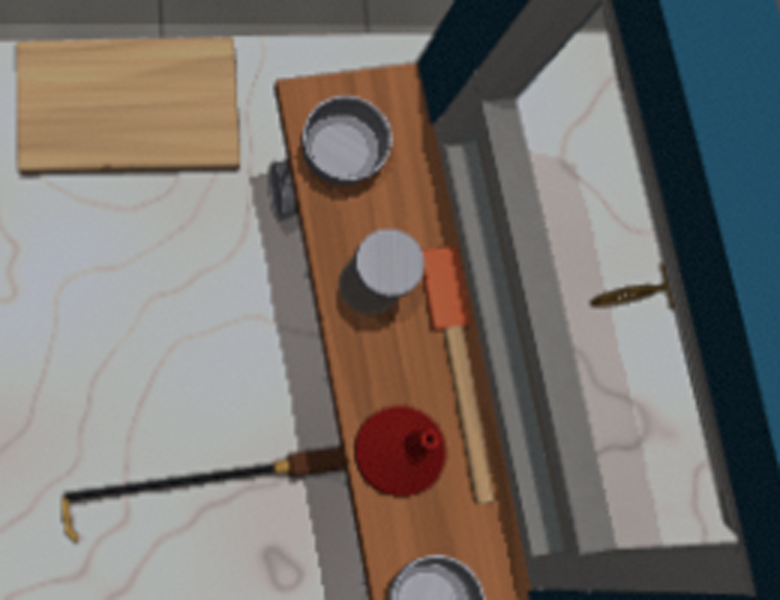

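View pics/t2.png

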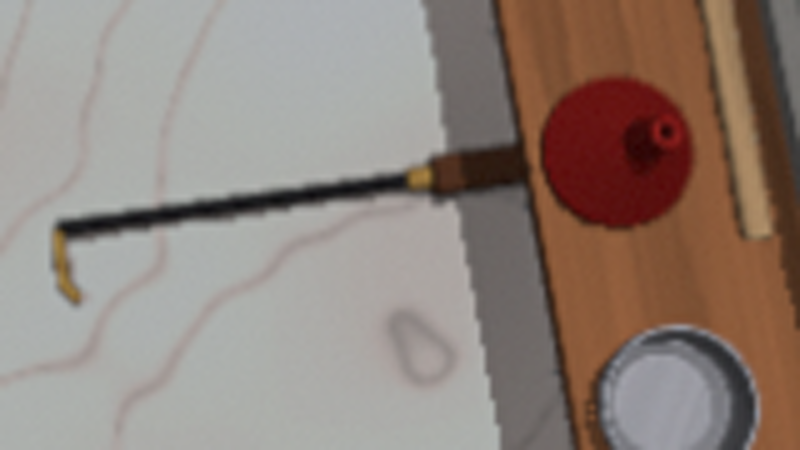

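View pics/s1.png

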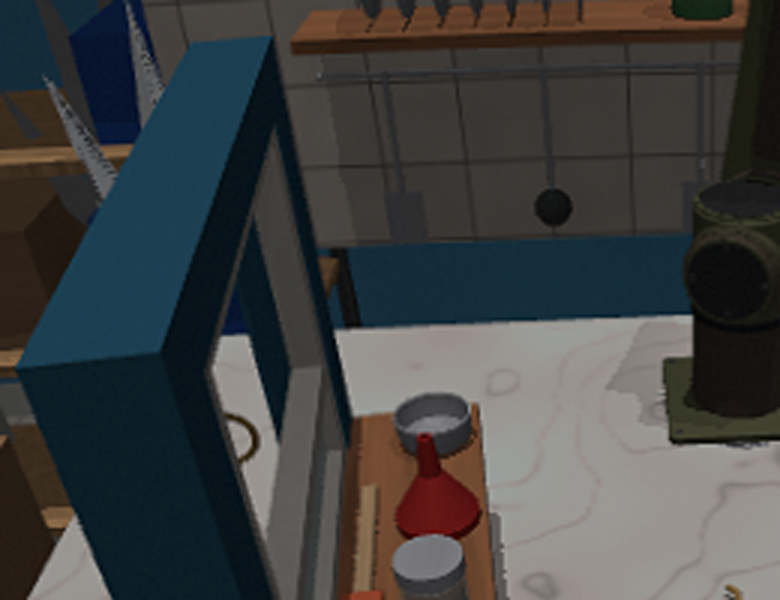

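View pics/s2.png

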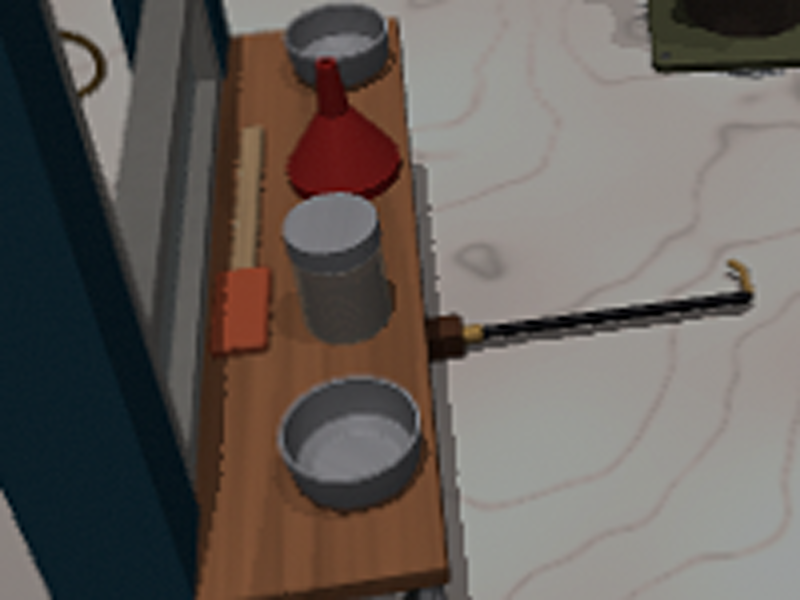

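```bash
python3 - <<'E'
from h import *
from scipy.optimize import least_squares
t=snap("top"); s=snap("scene")
for n,a,b in [("corner",(312.4,246),(327,224.5)),("ferr",(385.5,235.3),(258.5,233.5)),("tip",(315,260),(323.3,215.8)),
 ("plank+",(382.3,107.3),(251.7,294.5)),("plank-",(417,313),(239,155)),("ring",(497.3,178.7),(159,166))]:
    print(n,tri((t,*a),(s,*b)), onz(t,*a,15)[:2])
# wall fit
obs=[(t,(382.3,107.3),(-135,280,180)),(t,(417,313),(-135,-280,180)),(s,(251.7,294.5),(-135,280,180)),(s,(239,155),(-135,-280,180))]
def W(p): 
    c,q=np.cos(p[2]),np.sin(p[2]); T=np.eye(4);T[:2,:2]=[[c,-q],[q,c]];T[:2,3]=p[:2];return T
f=lambda p:np.concatenate([np.array(proj(d,(W(p)@np.append(x,1))[:3]))-uv for d,uv,x in obs])
r=least_squares(f,[350,-450,-1.4]); print(r.x,r.fun.round(1)); p=r.x
np.save("wall.npy",p)
for x in [(0,280,580),(0,-280,580),(3,186,298),(3,-186,298),(3,186,515)]:
    P=(W(p)@np.append(x,1))[:3]; print(x,P.round(),np.round(proj(t,P)),np.round(proj(s,P)))
for th in np.arange(.3,.65,.05):
    x=(12+170*np.sin(th)-40*np.cos(th),0,515-170*np.cos(th)-40*np.sin(th)); P=(W(p)@np.append(x,1))[:3]
    print(round(th,2),np.round(x),P.round(),np.round(proj(t,P),1),np.round(proj(s,P),1))
E
```

```text
corner (array([440.21705869, -46.09872367,   5.8434965 ]), [1.7, 1.7]) [439.45682809 -47.93854324]
ferr (array([ 467.06614267, -268.48757075,    9.07605302]), [4.5, 4.5]) [ 466.40354008 -272.05049871]
tip (array([397.54980005, -53.54123293,   5.82097017]), [1.3, 1.3]) [397.17353217 -54.9158148 ]
plank+ (array([ 816.74636908, -255.35475458,  165.86819873]), [1.6, 1.6]) [ 884.25005023 -285.29460765]
plank- (array([ 249.81649339, -320.03240176,  162.87006737]), [2.3, 2.3]) [ 232.91524838 -354.2083213 ]
ring (array([ 559.40862884, -474.1158428 ,  343.15422908]), [3.8, 3.8]) [ 636.63383012 -640.7032408 ]
[ 553.21827316 -418.8676943    -1.46003012] [-0.3 -2.   0.7 -3.3 -0.7 -4.1  1.2 -2.6]
(0, 280, 580) [ 832. -388.  580.] [489.   4.] [132. 135.]
(0, -280, 580) [ 275. -450.  580.] [567. 322.] [172.  30.]
(3, 186, 298) [ 738. -401.  298.] [451. 114.] [177. 230.]
(3, -186, 298) [ 369. -442.  298.] [482. 264.] [188. 140.]
(3, 186, 515) [ 738. -401.  515.] [488.  69.] [150. 141.]
0.3 [ 24.   0. 341.] [ 556. -443.  341.] [481.9 181. ] [170.9 164.9]
0.35 [ 33.   0. 342.] [ 557. -451.  342.] [485.7 180.5] [167.2 165. ]
0.4 [ 41.   0. 343.] [ 558. -460.  343.] [489.5 179.8] [163.4 165. ]
0.45 [ 50.   0. 345.] [ 559. -468.  345.] [493.4 179.2] [159.6 164.8]
0.5 [ 58.   0. 347.] [ 560. -477.  347.] [497.4 178.5] [155.8 164.4]
0.55 [ 67.   0. 349.] [ 561. -485.  349.] [501.4 177.8] [152. 164.]
0.6 [ 75.   0. 352.] [ 562. -493.  352.] [505.4 177. ] [148.2 163.3]
```

Call:
{"op": "drive_tool", "data": {"targets": [[[-0.35, -0.5, 0, 0, -1], [-0.7, -1, 0, 0, -1], [-0.7, -1, 0, 0, -1]]]}}

```text
time: 0.72
tool_pos: [202.9, 513.2, 230.6]
ee_rot: [-0.0, 0.125, 0.992, -0.001]
wrist_force: [0.9, 0.6, -0.2]
finger_gap: 85.2
```

Call:
{"op": "drive_tool", "data": {"targets": [[[-0.35, -0.5, 0, 0, -1], [-0.7, -1, 0, 0, -1], [-0.7, -1, 0, 0, -1]]]}}

```text
time: 1.1
tool_pos: [246.7, 400.4, 231.6]
ee_rot: [0.0, 0.125, 0.992, 0.0]
wrist_force: [-0.7, 0.9, -0.1]
finger_gap: 85.1
```

Call:
{"op": "drive_tool", "data": {"targets": [[[-0.35, -0.5, 0, 0, -1], [-0.7, -1, 0, 0, -1], [-0.7, -1, 0, 0, -1]]]}}

```text
time: 1.48
tool_pos: [290.6, 286.7, 232.0]
ee_rot: [0.001, 0.126, 0.992, 0.001]
wrist_force: [-0.3, 0.7, 0.3]
finger_gap: 85.2
```

Call:
{"op": "drive_tool", "data": {"targets": [[[-0.35, -0.5, 0, 0, -1], [-0.7, -1, 0, 0, -1], [-0.7, -1, 0, 0, -1]]]}}

```text
time: 1.85
tool_pos: [334.3, 172.4, 232.0]
ee_rot: [0.001, 0.126, 0.992, 0.0]
wrist_force: [0.7, 1.2, -0.0]
finger_gap: 85.7
```

Call:
{"op": "drive_tool", "data": {"targets": [[[-0.35, -0.5, 0, 0, -1], [-0.7, -1, 0, 0, -1], [-0.7, -1, 0, 0, -1]]]}}

```text
time: 2.22
tool_pos: [377.5, 58.6, 231.8]
ee_rot: [0.0, 0.126, 0.992, 0.0]
wrist_force: [-0.1, -0.4, 0.3]
finger_gap: 85.5
```

Call:
{"op": "drive_tool", "data": {"targets": [[[-0.35, -0.5, 0, 0.1, -1], [-0.7, -1, 0, 0.2, -1], [-0.7, -1, 0, 0.3, -1], [-0.7, -1, 0, 0.4, -1], [-0.7, -1, 0, 0.5, -1], [-0.7, -1, 0, 0.575, -1], [-0.7, -1, 0, 0.575, -1]]]}}

```text
time: 3.1
tool_pos: [420.5, -51.2, 231.5]
ee_rot: [-0.0, 0.663, 0.748, 0.001]
wrist_force: [-0.5, 0.1, 0.4]
finger_gap: 85.4
```

```bash
python3 - <<'E'
from h import *
s=status.read_state(); print(s["time"],s["tool_pos"],s["joint_positions"].round(3)); T=pose(); print(T[:3,:3].round(3))
d=snap("wrist","w1.png")
E
```

```text
3.1 [420.51506666 -51.20481048 231.48360536] [-2.490e-01 -4.100e-01  2.127e+00  1.000e-03  1.425e+00 -3.700e-01]
[[-0.12   0.993  0.   ]
 [ 0.993  0.12   0.001]
 [ 0.001  0.    -1.   ]]
```

View pics/w1.png

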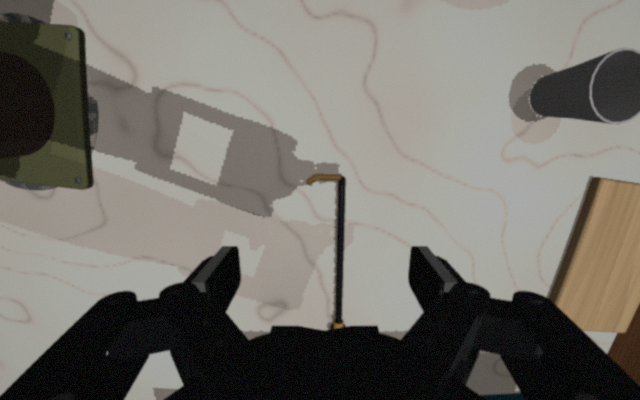

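Call:
{"op": "drive_tool", "data": {"targets": [[[-0.5, 0.1, 0, 0, -1], [-1, 0.2, 0, 0, -1], [-1, 0.2, 0, 0, -1]]]}}

```text
time: 3.52
tool_pos: [453.0, -151.0, 231.2]
ee_rot: [-0.0, 0.663, 0.748, 0.0]
wrist_force: [0.2, -0.1, 0.1]
finger_gap: 85.8
```

```bash
python3 - <<'E'
from h import *
import pickle
s=status.read_state(); print(s["time"],s["tool_pos"])
d=snap("wrist","w2.png"); crop(d,"w2c.png",220,130,200,150,4)
E
```

```text
3.525 [ 453.0160134  -151.04105749  231.24212955]
```

View pics/w2.png

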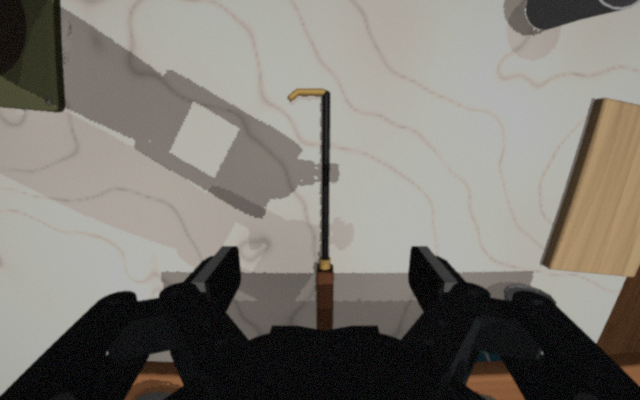

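```bash
python3 - <<'E'
from h import *
d=snap("wrist"); T2=pose(); T1=T2.copy(); T1[:3,3]=[420.515,-51.205,231.484]
a=dict(d); a["C"]=T1@d["T_tool_cam"]
print(tri((a,342,179),(d,326,93)))
print(tri((a,338,322),(d,325,260)))
for uv in [(326,93),(325,260),(325,266),(325,325)]: print(onz(d,*uv,15))
print("handle top",onz(d,325,268,30))
E
```

```text
(array([442.74947553, -45.73286783,  24.45412383]), [0.2, 0.2])
(array([ 467.58556186, -260.89207008,   16.60090656]), [0.1, 0.1])
[442.50457749 -44.71653304  15.        ]
[ 467.78599908 -261.63873875   15.        ]
[ 468.90505036 -270.79658875   15.        ]
[ 480.81051985 -368.19980315   15.        ]
handle top [ 468.27078408 -266.02563508   30.        ]
```

Call:
{"op": "drive_tool", "data": {"targets": [[[-0.22, 0.02, 0.5, 0, -1], [-0.44, 0.02, 1, 0, -1], [-0.44, 0.02, 1, 0, -1]]]}}

```text
time: 4.0
tool_pos: [456.1, -191.6, 126.8]
ee_rot: [-0.005, 0.663, 0.749, -0.001]
wrist_force: [0.4, 0.1, 0.0]
finger_gap: 85.6
```

Call:
{"op": "drive_tool", "data": {"targets": [[[0, 0, 0.4, 0, -0.5], [0, 0, 0.8, 0, -0.3], [0, 0, 1, 0, -0.3], [0, 0, 1, 0, -0.3]]]}}

```text
time: 4.5
tool_pos: [458.9, -192.8, 31.8]
ee_rot: [-0.001, 0.663, 0.749, 0.0]
wrist_force: [0.3, 0.2, 0.7]
finger_gap: 55.7
```

```bash
python3 - <<'E'
from h import *
s=status.read_state(); print(s["time"],s["tool_pos"],s["finger_gap"])
d=snap("wrist","w3.png")
E
```

```text
4.5 [ 458.87080927 -192.82258186   31.77984914] 55.657575899143744
```

View pics/w3.png

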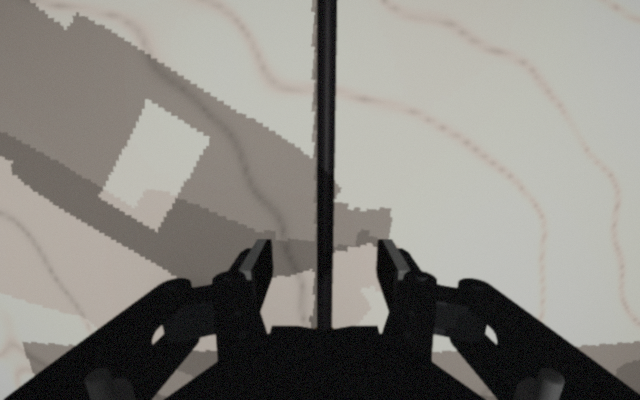

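Call:
{"op": "drive_tool", "data": {"targets": [[[0, 0, 0.15, 0, -0.3], [0, 0, 0.28, 0, -0.3], [0, 0, 0.28, 0, -0.3], [0, 0, 0.28, 0, 0.3], [0, 0, 0.28, 0, 1], [0, 0, 0.28, 0, 1], [0, 0, 0.28, 0, 1], [0, 0, 0.28, 0, 1], [0, 0, 0.28, 0, 1]]], "squeeze": 40}}

```text
time: 5.68
tool_pos: [458.8, -194.7, 3.5]
ee_rot: [0.0, 0.664, 0.748, 0.0]
wrist_force: [0.5, -1.1, 1.3]
finger_gap: 8.4
```

Call:
{"op": "drive_tool", "data": {"targets": [[[0.06, 0, 0, 0, 1], [0.2, 0, 0, 0, 1], [0.4, 0, 0, 0, 1], [0.6, 0, 0, 0, 1], [0.8, 0, 0, 0, 1], [0.95, 0, 0, 0, 1], [1, 0, 0, 0, 1]]]}}

```text
time: 6.55
tool_pos: [446.3, -93.9, 3.3]
ee_rot: [-0.0, 0.663, 0.749, -0.0]
wrist_force: [0.1, -0.7, 0.5]
finger_gap: 8.2
```

Call:
{"op": "drive_tool", "data": {"targets": [[[0.15, 0, 0, 0, 1], [0.35, 0, 0, 0, 1], [0.55, 0, 0, 0, 1], [0.75, 0, 0, 0, 1], [0.9, 0, 0, 0, 1], [1, 0, 0, 0, 1], [1, 0, 0, 0, 1]]]}}

```text
time: 7.42
tool_pos: [434.5, 4.8, 3.3]
ee_rot: [-0.0, 0.663, 0.748, 0.0]
wrist_force: [-1.1, 0.7, 1.3]
finger_gap: 7.8
```

```bash
python3 - <<'E'
from h import *
s=status.read_state(); print(s["time"],s["tool_pos"],s["finger_gap"])
d=snap("top","t3.png");d=snap("scene","s3.png");
E
```

```text
7.425 [434.49388463   4.78415322   3.28295798] 7.849209725876997
```

View pics/t3.png

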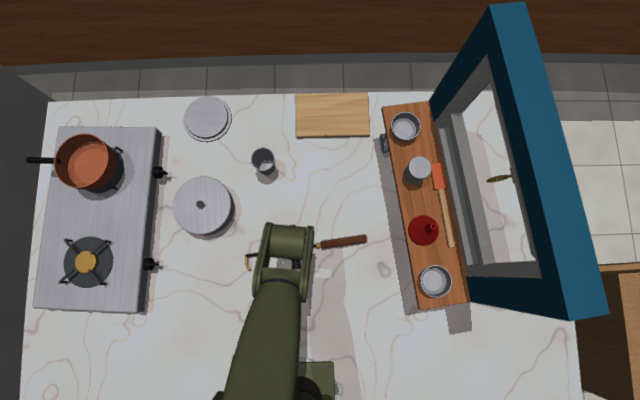

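View pics/s3.png

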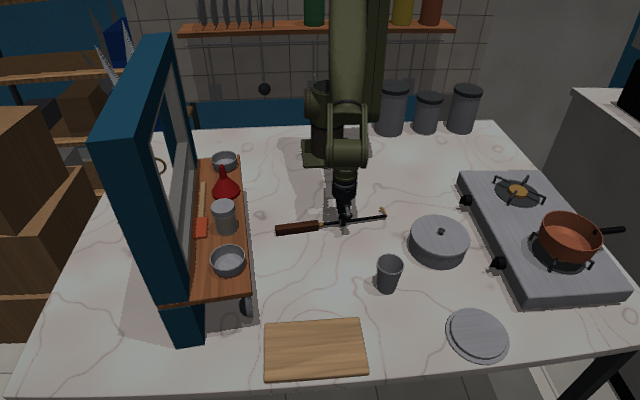

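Call:
{"op": "drive_tool", "data": {"targets": [[[0, 0, 0, 0, 0], [0, 0, 0, 0, -0.4], [0, 0, 0, 0, -0.4], [0, 0, -0.3, 0, -0.4], [0, 0, -0.8, 0, -0.4], [-0.4, 0, -1, 0, -0.4], [-0.8, 0, -1, 0, -0.4], [-1, 0, -1, 0, -0.4], [-1, 0, -1, 0, -0.4]]]}}

```text
time: 8.65
tool_pos: [446.7, -96.2, 103.4]
ee_rot: [0.0, 0.665, 0.747, 0.0]
wrist_force: [-0.3, 0.0, -0.2]
finger_gap: 59.9
```

```bash
python3 - <<'E'
from h import *
s=status.read_state(); print(s["time"],s["tool_pos"],s["finger_gap"])
d=snap("wrist","w4.png");d=snap("scene"); crop(d,"s4.png",200,160,240,130,3)
E
```

```text
8.65 [446.65526526 -96.2486489  103.42902628] 59.864477402412895
```

View pics/w4.png

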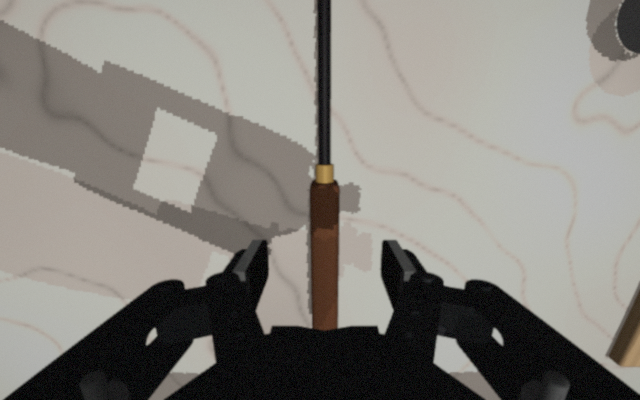

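View pics/s4.png

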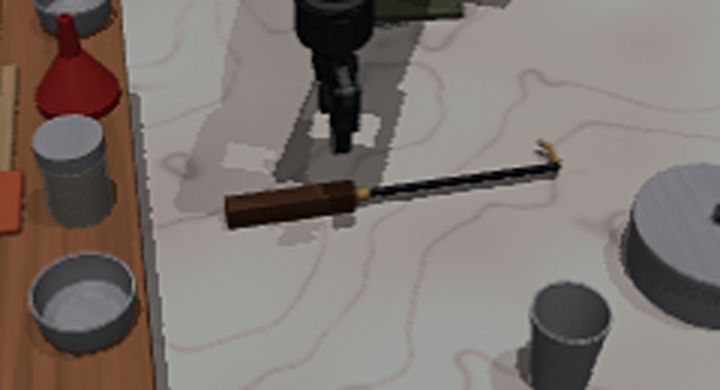

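```bash
python3 - <<'E'
from h import *
d=snap("wrist"); T=pose()
for uv,z in [((324,182),30),((323,164),15),((325,260),30),((325,320),30)]:
    P=onz(d,*uv,z); print(P.round(1),(T[:3,:3].T@(P-T[:3,3])).round(1))
E
```

```text
[443.8 -71.   30. ] [23.7  0.4 73. ]
[441.6 -59.1  15. ] [35.8 -0.4 88. ]
[ 452.5 -136.7   30. ] [-42.6   1.2  73. ]
[ 459.5 -195.6   30. ] [-101.9    1.1   72.9]
```

Call:
{"op": "drive_tool", "data": {"targets": [[[0, 0.01, 0.4, 0, -0.3], [0, 0.01, 0.75, 0, -0.3], [0, 0.01, 0.93, 0, -0.3], [0, 0.01, 1, 0, -0.3], [0, 0.01, 1, 0, -0.2], [0, 0.01, 1, 0, 0.2], [0, 0.01, 1, 0, 1], [0, 0.01, 1, 0, 1], [0, 0.01, 1, 0, 1]]], "squeeze": 80}}

```text
time: 9.93
tool_pos: [448.8, -95.4, 4.7]
ee_rot: [0.001, 0.664, 0.748, 0.001]
wrist_force: [-0.8, 0.4, 6.0]
finger_gap: 22.5
```

Call:
{"op": "drive_tool", "data": {"targets": [[[0, 0, -0.05, 0, 1], [0, 0, -0.15, 0, 1], [0, 0, -0.35, 0, 1], [0, 0, -0.6, 0, 1], [0, 0, -0.85, 0, 1], [0, 0, -1, 0, 1], [0, 0, -1, 0, 1]]]}}

```text
time: 10.8
tool_pos: [448.4, -95.3, 104.6]
ee_rot: [0.001, 0.664, 0.748, 0.001]
wrist_force: [0.8, 1.4, -2.0]
finger_gap: 22.2
```

```bash
python3 - <<'E'
from h import *
s=status.read_state(); print(s["time"],s["tool_pos"],s["finger_gap"],s["wrist_force"])
d=snap("scene"); crop(d,"s5.png",200,120,240,150,3)
E
```

```text
10.8 [448.36996273 -95.34955311 104.59692736] 22.238279922657068 [ 0.78944868  1.37674088 -2.04283574]
```

View pics/s5.png

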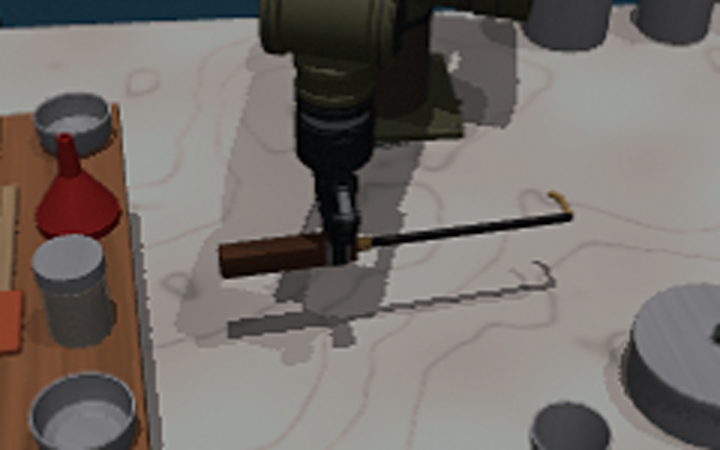

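Call:
{"op": "drive_tool", "data": {"targets": [[[0, 0, -0.2, 0, 1], [0, 0, -0.45, 0, 1], [0, 0, -0.7, 0, 1], [0, 0, -0.95, 0, 1], [0, 0, -1, 0, 1]]]}}

```text
time: 11.48
tool_pos: [448.0, -95.2, 203.8]
ee_rot: [0.001, 0.664, 0.748, 0.0]
wrist_force: [-0.1, 0.6, -1.4]
finger_gap: 22.8
```

Call:
{"op": "drive_tool", "data": {"targets": [[[0, 0, -0.2, 0.03, 1], [0, 0, -0.45, 0.08, 1], [0, 0, -0.7, 0.14, 1], [0, 0, -0.95, 0.2, 1], [0, 0, -1, 0.26, 1], [0, 0, -1, 0.32, 1], [0, 0, -1, 0.38, 1], [0, 0, -1, 0.44, 1], [0, 0, -1, 0.5, 1], [0, 0, -1, 0.56, 1], [0, 0, -1, 0.62, 1], [0, 0, -1, 0.67, 1], [0, 0, -1, 0.7, 1], [0, 0, -1, 0.7, 1]]]}}

```text
time: 13.22
tool_pos: [447.1, -94.9, 301.2]
ee_rot: [-0.001, 0.994, 0.112, -0.002]
wrist_force: [0.0, 0.4, -1.2]
finger_gap: 22.6
```

```bash
python3 - <<'E'
from h import *
s=status.read_state(); print(s["time"],s["tool_pos"],s["finger_gap"],s["wrist_force"],s["joint_positions"].round(2)); print(pose()[:3,:3].round(3))
E
```

```text
13.225 [447.09719438 -94.90686968 301.19076365] 22.640533299569004 [ 0.01553265  0.41085881 -1.16368472] [-0.33 -0.35  1.97  0.    1.53  1.02]
[[ 0.975  0.223 -0.003]
 [ 0.223 -0.975  0.001]
 [-0.003 -0.002 -1.   ]]
```

Call:
{"op": "drive_tool", "data": {"targets": [[[0, 0, -0.1, 0.03, 1], [0, 0, -0.25, 0.08, 1], [0, 0, -0.4, 0.14, 1], [0, 0, -0.5, 0.2, 1], [0, 0, -0.5, 0.26, 1], [0, 0, -0.5, 0.32, 1], [0, 0, -0.5, 0.38, 1], [0, 0, -0.5, 0.44, 1], [0, 0, -0.5, 0.5, 1], [0, 0, -0.5, 0.56, 1], [0, 0, -0.5, 0.62, 1], [0, 0, -0.5, 0.68, 1], [0, 0, -0.5, 0.74, 1], [0, 0, -0.5, 0.78, 1], [0, 0, -0.5, 0.8, 1], [0, 0, -0.5, 0.8, 1]]]}}

```text
time: 15.22
tool_pos: [447.4, -95.0, 352.2]
ee_rot: [0.0, 0.749, -0.663, -0.001]
wrist_force: [0.2, 0.2, -1.1]
finger_gap: 22.7
```

```bash
python3 - <<'E'
from h import *
s=status.read_state(); print(s["time"],s["tool_pos"],s["finger_gap"],s["wrist_force"],s["joint_positions"].round(2)); print(pose()[:3,:3].round(3))
d=snap("top"); crop(d,"t6.png",330,110,230,170,3.4)
d=snap("scene"); crop(d,"s6.png",100,60,260,190,3)
E
```

```text
15.225 [447.44713196 -95.03030884 352.20991195] 22.721643955646762 [ 0.23384929  0.23862623 -1.08940998] [-0.33 -0.36  1.89  0.    1.61  2.69]
[[ 0.121 -0.993 -0.002]
 [-0.993 -0.121  0.001]
 [-0.001  0.002 -1.   ]]
```

View pics/t6.png

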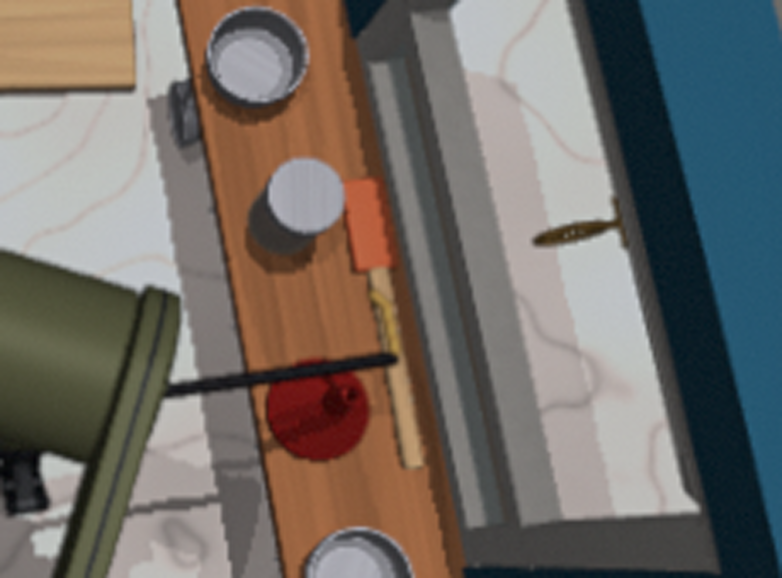

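View pics/s6.png

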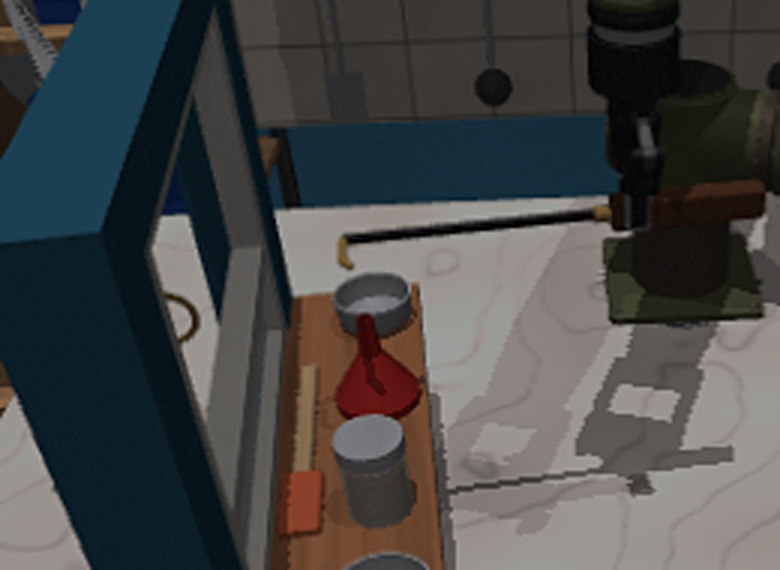

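```bash
python3 - <<'E'
from h import *
t=snap("top"); s=snap("scene"); T=pose()
P=T[:3,3]+252*T[:3,0]+np.array([0,0,10.3]); print(P)
print(np.round(proj(t,P),1),"obs 445.6 215"); print(np.round(proj(s,P),1),"obs 215 139.3")
print(tri((t,445.6,215),(s,215,139.3)))
crop(t,"t7.png",470,150,60,50,12); crop(s,"s7.png",140,140,50,50,12)
p=np.load("wall.npy")
def W(p): 
    c,q=np.cos(p[2]),np.sin(p[2]); T=np.eye(4);T[:2,:2]=[[c,-q],[q,c]];T[:2,3]=p[:2];return T
for x in [(3,186,298),(3,-186,298),(33,186,298),(33,-186,298),(0,280,580),(0,-280,580),(3,186,515),(3,-186,515)]:
    Q=(W(p)@np.append(x,1))[:3]; print(x,np.round(proj(t,Q),1),np.round(proj(s,Q),1))
E
```

```text
[ 477.8405566  -345.23165163  363.16400759]
[446.  214.5] obs 445.6 215
[214.  138.4] obs 215 139.3
(array([ 477.14311949, -344.18305088,  360.32702961]), [1.0, 1.0])
(3, 186, 298) [450.5 113.7] [177.1 229.6]
(3, -186, 298) [481.9 264.4] [188.4 140.1]
(33, 186, 298) [462.2 112.3] [162.7 231.4]
(33, -186, 298) [494.3 262.5] [177.7 141.2]
(0, 280, 580) [489.3   4.2] [132.  135.4]
(0, -280, 580) [566.7 321.6] [172.1  30. ]
(3, 186, 515) [487.9  68.6] [150.3 141.1]
(3, -186, 515) [533.2 262.1] [172.1  66.4]
```

View pics/t7.png

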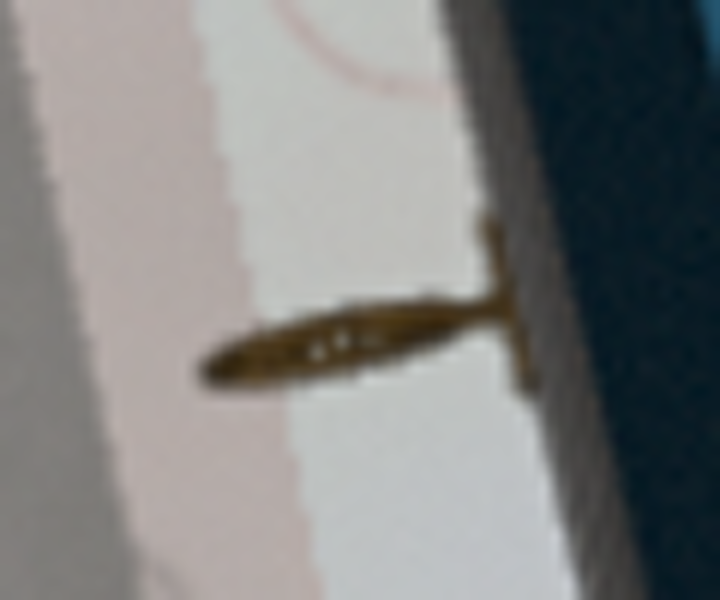

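View pics/s7.png

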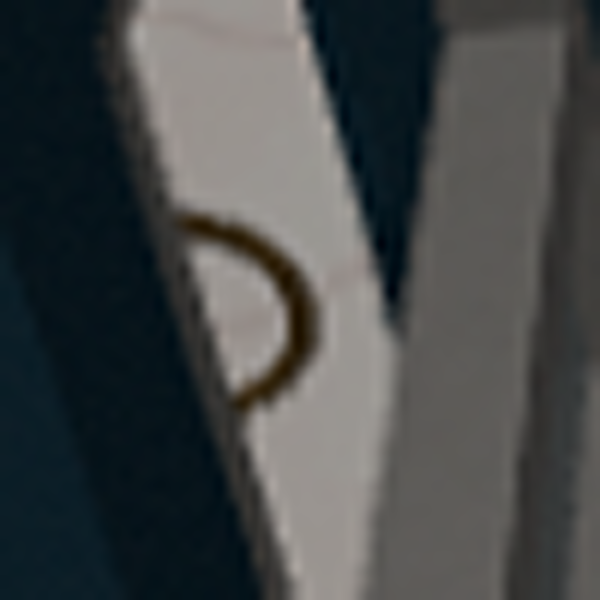

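```bash
python3 - <<'E'
from h import *
t=snap("top"); s=snap("scene")
print(tri((t,497.6,178.8),(s,157.1,166.7)), tri((t,498.0,178.3),(s,156.1,165.8)))
p=np.load("wall.npy"); c,q=np.cos(p[2]),np.sin(p[2])
for P in [tri((t,498.0,178.3),(s,156.1,165.8))[0]]:
    d=P[:2]-p[:2]; print("wall",d@[c,q],d@[-q,c],P[2])
for z in [341,344,347,350,353]:
  P=onz(t,498,178.3,z); d=P[:2]-p[:2]; print(z,P,"wall",d@[c,q],d@[-q,c])
# refit wall with new obs in top only
E
```

```text
(array([ 559.88335582, -477.5450033 ,  341.07336031]), [2.3, 2.3]) (array([ 560.52325484, -478.21525971,  343.86833188]), [1.4, 1.4])
wall 59.79135686905585 0.6999436771082405 343.86833188218543
341 [ 561.43339777 -481.22609473  341.        ] wall 62.88434763777344 1.2716917284167404
344 [ 560.72975232 -479.73598609  344.        ] wall 61.32558997981242 0.737074819037366
347 [ 560.02610688 -478.24587745  347.        ] wall 59.76683232185145 0.2024579096579837
350 [ 559.32246143 -476.75576881  350.        ] wall 58.20807466389045 -0.3321589997212787
353 [ 558.61881598 -475.26566017  353.        ] wall 56.649317005929475 -0.8667759091007731
```

Call:
{"op": "drive_tool", "data": {"targets": [[[0.1, 0, 0.05, 0, 1], [0.3, -0.02, 0.12, 0, 1], [0.5, -0.04, 0.17, 0, 1], [0.65, -0.04, 0.17, 0, 1], [0.8, -0.04, 0.17, 0, 1], [0.9, -0.04, 0.17, 0, 1], [0.9, -0.04, 0.17, 0, 1]]]}}

```text
time: 16.4
tool_pos: [462.4, -184.6, 336.5]
ee_rot: [-0.0, 0.748, -0.664, -0.0]
wrist_force: [-0.4, 0.6, -1.5]
finger_gap: 22.6
```

Call:
{"op": "drive_tool", "data": {"targets": [[[0.1, 0, 0, 0, 1], [0.25, 0, 0, 0, 1], [0.4, 0, 0, 0, 1], [0.5, 0, 0, 0, 1], [0.51, 0, 0, 0, 1]]]}}

```text
time: 17.02
tool_pos: [468.4, -235.4, 336.1]
ee_rot: [0.0, 0.748, -0.664, -0.0]
wrist_force: [-0.3, 0.2, -1.0]
finger_gap: 22.5
```

```bash
python3 - <<'E'
from h import *
s=status.read_state(); print(s["time"],s["tool_pos"],s["finger_gap"],s["wrist_force"],s["joint_positions"].round(2))
T=pose(); print(T[:3,0])
t=snap("top"); crop(t,"t8.png",440,150,90,70,8)
s=snap("scene"); crop(s,"s8.png",140,120,90,60,8)
P=T[:3,3]+252*T[:3,0]+np.array([0,0,10.3]); print(P,proj(t,P),proj(s,P))
E
```

```text
17.025 [ 468.37865581 -235.3568791   336.06657548] 22.523449943323286 [-0.25772099  0.21529771 -0.98890713] [-0.57 -0.2   1.79  0.    1.55  2.45]
[ 1.18363991e-01 -9.92970153e-01 -4.90986342e-04]
[ 498.20638151 -485.58535764  346.24284692] (np.float64(503.98622494899), np.float64(205.06356999692213)) (np.float64(158.38186735056183), np.float64(150.93655979820483))
```

View pics/t8.png

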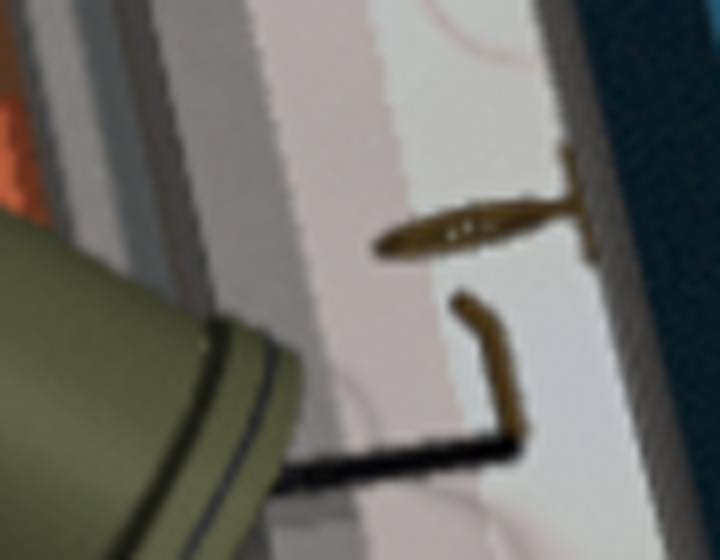

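View pics/s8.png

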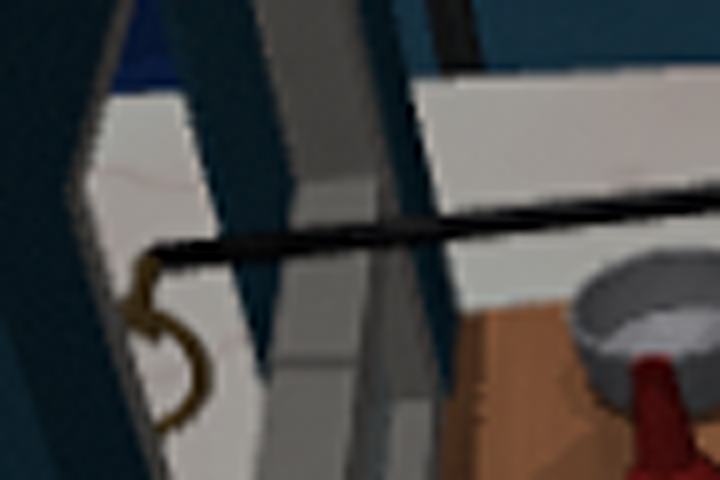

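Call:
{"op": "drive_tool", "data": {"targets": [[[0, -0.06, 0, 0, 1], [0, -0.12, 0, 0, 1], [0, -0.18, 0, 0, 1], [0, -0.24, 0, 0, 1], [0, -0.3, 0, 0, 1], [0, -0.36, 0, 0, 1], [0, -0.42, 0, 0, 1], [0, -0.46, 0, 0, 1], [0, -0.46, 0, 0, 1]]]}}

```text
time: 18.25
tool_pos: [514.3, -229.1, 336.3]
ee_rot: [0.0, 0.748, -0.663, -0.0]
wrist_force: [-0.4, 0.4, -0.8]
finger_gap: 23.0
```

```bash
python3 - <<'E'
from h import *
s=status.read_state(); print(s["time"],s["tool_pos"],s["finger_gap"],s["wrist_force"],s["joint_positions"].round(2))
t=snap("top"); crop(t,"t9.png",440,150,90,70,8)
s=snap("scene"); crop(s,"s9.png",140,120,90,60,8)
E
```

```text
18.25 [ 514.29326381 -229.05226248  336.26694727] 22.979147384427325 [-0.40648706  0.35422305 -0.84250198] [-0.51 -0.11  1.71 -0.    1.54  2.51]
```

View pics/t9.png

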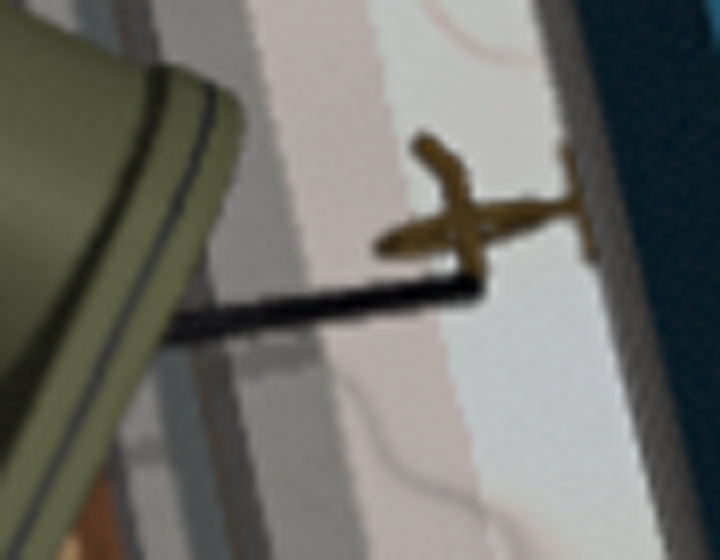

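View pics/s9.png

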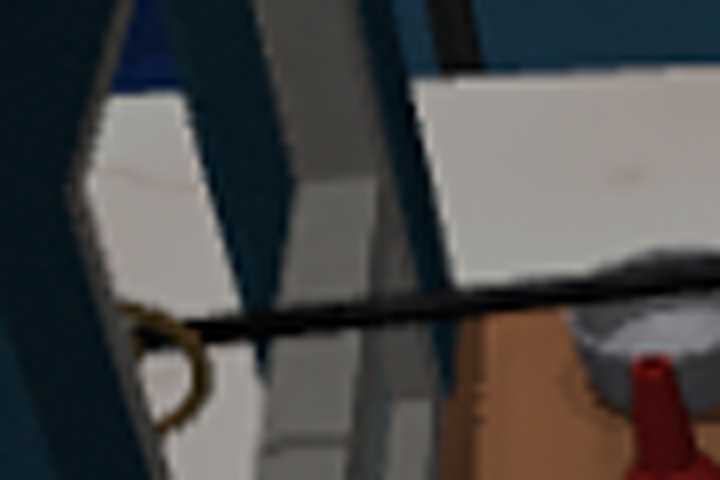

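Call:
{"op": "drive_tool", "data": {"targets": [[[-0.04, 0, 0, 0, 1], [-0.08, 0, 0.01, 0, 1], [-0.12, 0, 0.01, 0, 1], [-0.16, 0, 0.02, 0, 1], [-0.2, 0, 0.02, 0, 1], [-0.24, 0, 0.03, 0, 1], [-0.28, 0, 0.03, 0, 1], [-0.32, 0, 0.03, 0, 1], [-0.36, 0, 0.03, 0, 1], [-0.4, 0, 0.03, 0, 1]]]}}

```text
time: 19.6
tool_pos: [509.2, -189.1, 333.2]
ee_rot: [0.0, 0.748, -0.664, -0.0]
wrist_force: [0.3, -1.8, -1.5]
finger_gap: 22.8
```

```bash
python3 - <<'E'
from h import *
s=status.read_state(); print(s["time"],s["tool_pos"],s["finger_gap"],s["wrist_force"],s["joint_positions"].round(2))
t=snap("top"); crop(t,"t10.png",440,150,90,70,8)
E
```

```text
19.6 [ 509.2371305  -189.1331984   333.24647823] 22.822645621863884 [ 0.318418   -1.75865101 -1.47690833] [-0.45 -0.16  1.76 -0.    1.54  2.57]
```

View pics/t10.png

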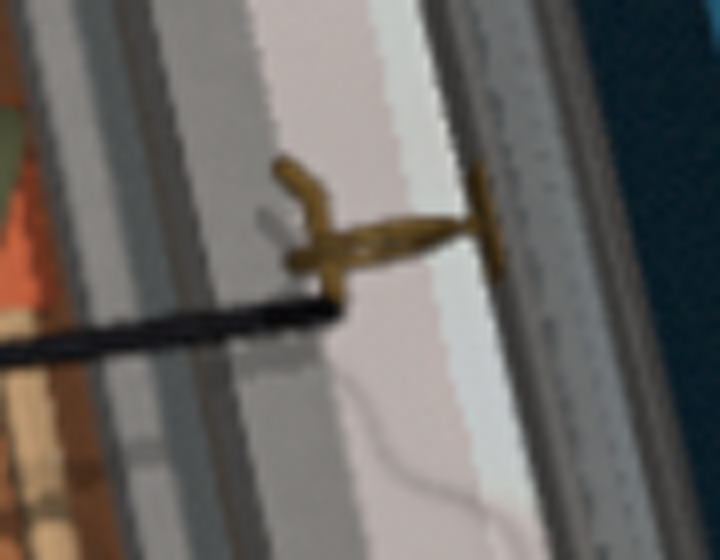

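Call:
{"op": "drive_tool", "data": {"targets": [[[-0.04, 0, 0, 0, 1], [-0.08, 0, 0, 0, 1], [-0.12, 0, 0, 0, 1], [-0.16, 0, 0, 0, 1], [-0.2, 0, 0, 0, 1], [-0.24, 0, 0, 0, 1], [-0.28, 0, 0, 0, 1], [-0.31, 0, 0, 0, 1], [-0.34, 0, 0, 0, 1], [-0.37, 0, 0, 0, 1], [-0.4, 0, 0, 0, 1], [-0.42, 0, 0, 0, 1], [-0.44, 0, 0, 0, 1]]]}}

```text
time: 21.28
tool_pos: [504.0, -145.6, 333.3]
ee_rot: [0.0, 0.748, -0.664, 0.0]
wrist_force: [1.0, -2.2, 0.3]
finger_gap: 22.7
```

```bash
python3 - <<'E'
from h import *
s=status.read_state(); print(s["time"],s["tool_pos"],s["finger_gap"],s["wrist_force"],s["joint_positions"].round(2))
t=snap("top"); crop(t,"t11.png",420,140,110,90,7)
t=snap("scene"); crop(t,"s11.png",120,70,120,120,6)
E
```

```text
21.275 [ 504.0492295  -145.58473615  333.34396436] 22.67703844500992 [ 0.9578485  -2.17768313  0.31852401] [-0.38 -0.2   1.8  -0.    1.55  2.64]
```

View pics/t11.png

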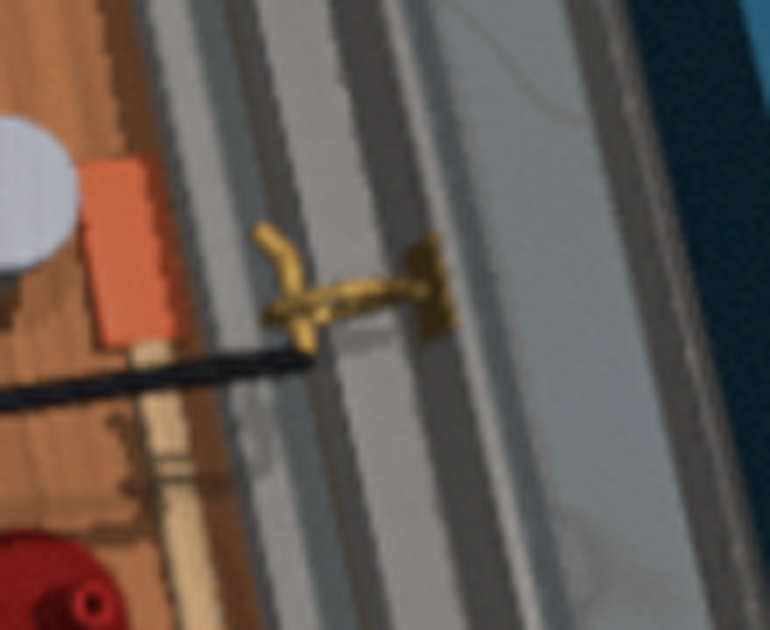

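View pics/s11.png

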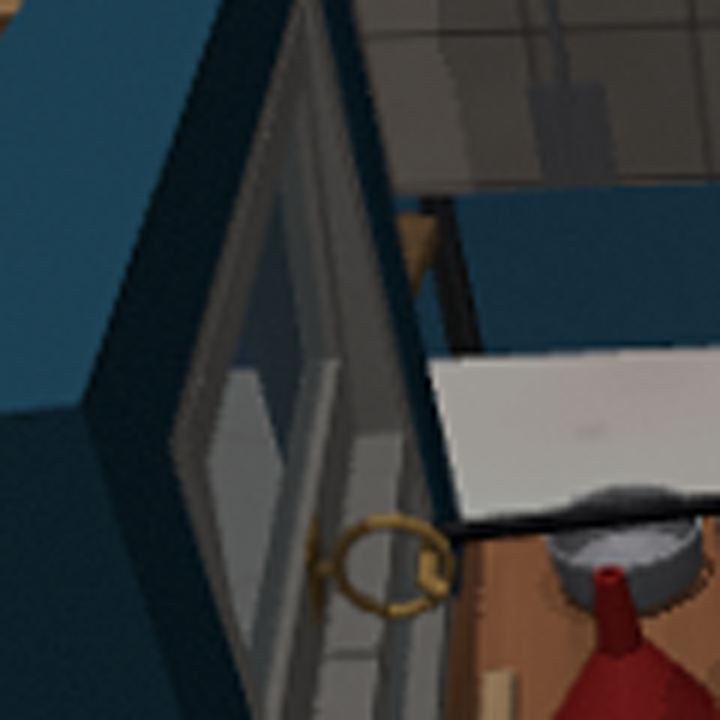

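Call:
{"op": "drive_tool", "data": {"targets": [[[-0.02, 0, -0.01, 0, 1], [-0.04, 0, -0.02, 0, 1], [-0.06, 0, -0.03, 0, 1], [-0.08, 0, -0.03, 0, 1], [-0.1, 0, -0.03, 0, 1], [-0.12, 0, -0.03, 0, 1], [-0.13, 0, -0.03, 0, 1], [-0.14, 0, -0.03, 0, 1], [-0.15, 0, -0.03, 0, 1], [-0.15, 0, -0.03, 0, 1]]]}}

```text
time: 22.62
tool_pos: [502.3, -130.8, 336.6]
ee_rot: [0.0, 0.748, -0.664, 0.0]
wrist_force: [0.3, -2.3, -0.5]
finger_gap: 22.6
```

Call:
{"op": "drive_tool", "data": {"targets": [[[-0.01, 0, 0, 0, 1], [-0.02, 0, 0, 0, 1], [-0.02, 0, 0, 0, 1]]]}}

```text
time: 23.0
tool_pos: [502.1, -129.1, 336.6]
ee_rot: [0.0, 0.748, -0.664, 0.001]
wrist_force: [0.4, -4.0, 0.4]
finger_gap: 23.0
```

Call:
{"op": "drive_tool", "data": {"targets": [[[-0.01, 0, 0, 0, 1], [-0.02, 0, 0, 0, 1], [-0.02, 0, 0, 0, 1]]]}}

```text
time: 23.38
tool_pos: [502.2, -128.8, 336.5]
ee_rot: [0.001, 0.748, -0.664, 0.002]
wrist_force: [2.6, -10.8, -2.2]
finger_gap: 22.5
```

```bash
python3 - <<'E'
from h import *
s=status.read_state(); print(s["time"],s["tool_pos"],s["finger_gap"],s["wrist_force"],s["joint_positions"].round(2))
t=snap("top"); crop(t,"t12.png",420,140,110,90,7)
t=snap("scene"); crop(t,"s12.png",120,70,120,120,6)
E
```

```text
23.375 [ 502.15280414 -128.80073784  336.50138146] 22.489918895525907 [  2.59354234 -10.76584842  -2.22617794] [-0.35 -0.22  1.8  -0.    1.55  2.67]
```

View pics/t12.png

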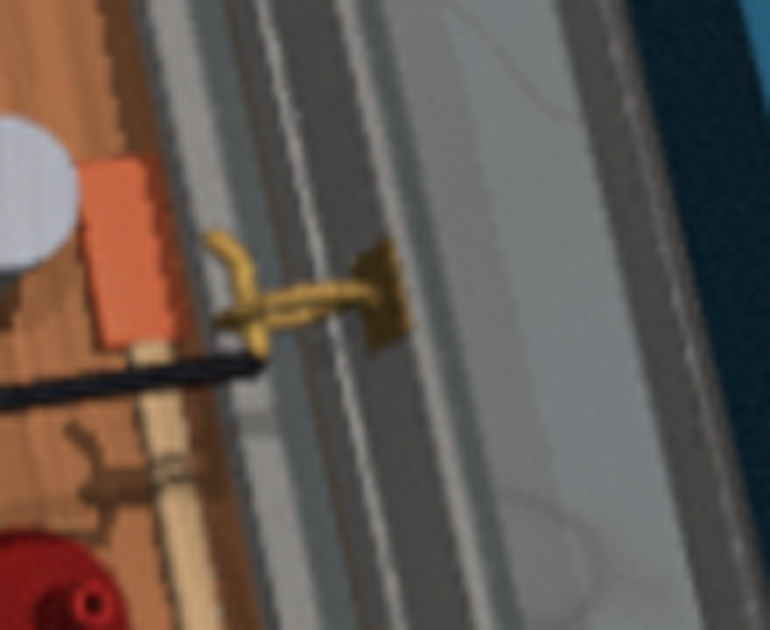

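View pics/s12.png

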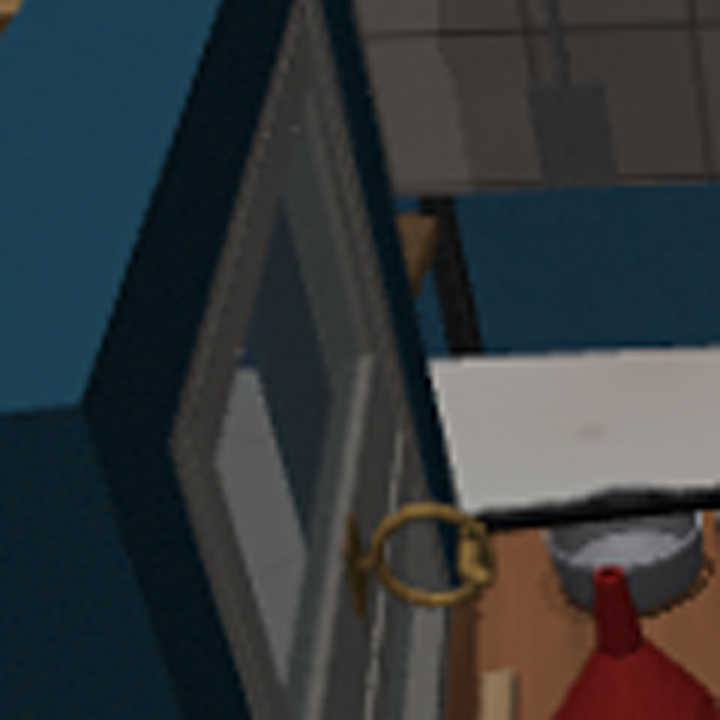

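Call:
{"op": "drive_tool", "data": {"targets": [[[0.03, 0, 0, 0, 1], [0.07, 0, 0, 0, 1], [0.11, 0, 0, 0, 1], [0.15, 0, 0, 0, 1], [0.18, 0, 0, 0, 1], [0.18, 0, 0, 0, 1]]]}}

```text
time: 24.22
tool_pos: [503.9, -144.9, 336.3]
ee_rot: [-0.0, 0.748, -0.664, -0.0]
wrist_force: [-0.8, 0.9, -0.9]
finger_gap: 22.3
```

```bash
python3 - <<'E'
from h import *
s=status.read_state(); print(s["time"],s["tool_pos"],s["finger_gap"],s["wrist_force"],s["joint_positions"].round(2))
t=snap("top"); crop(t,"t13.png",420,140,110,90,7)
t=snap("scene"); crop(t,"s13.png",120,70,120,120,6)
E
```

```text
24.225 [ 503.9303403  -144.85471237  336.29190378] 22.25898518629013 [-0.81782734  0.88532797 -0.86840547] [-0.38 -0.2   1.79  0.    1.55  2.64]
```

View pics/t13.png

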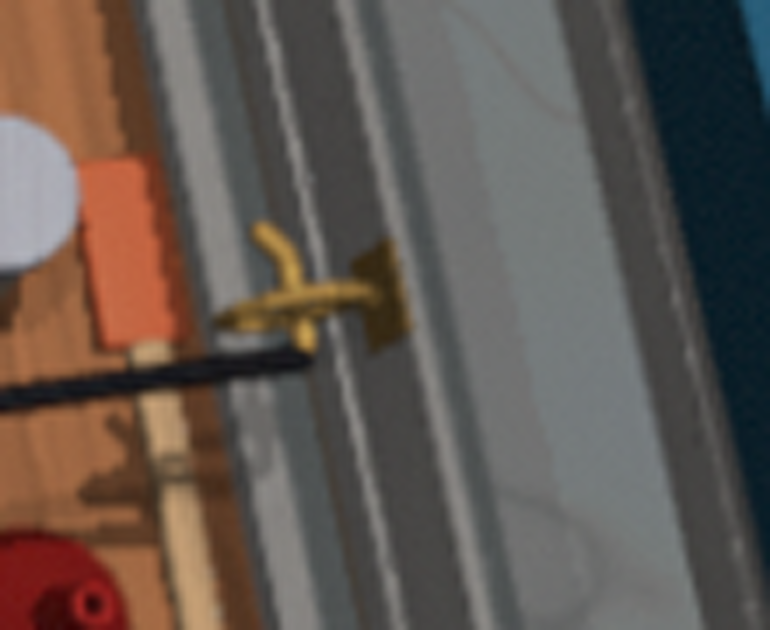

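View pics/s13.png

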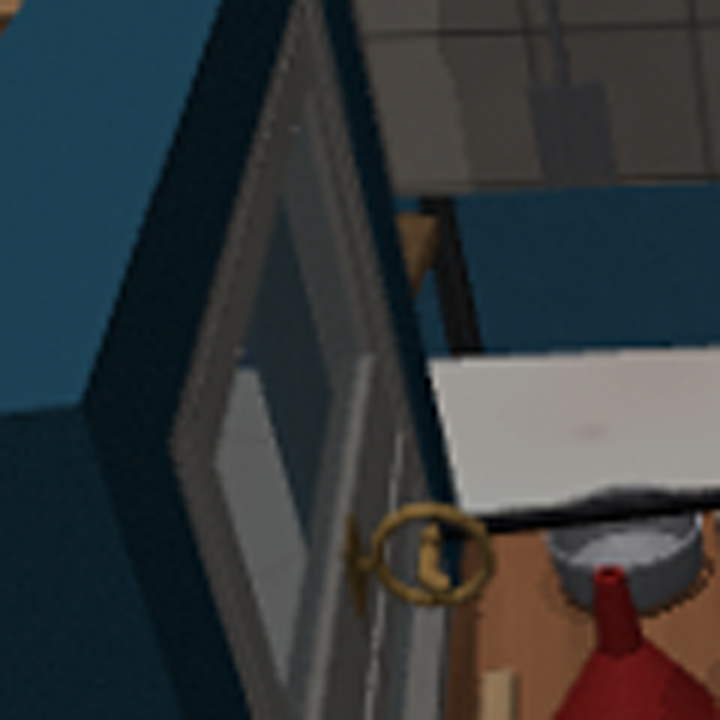

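Call:
{"op": "drive_tool", "data": {"targets": [[[0, 0.06, 0, 0, 1], [0, 0.12, 0, 0, 1], [0, 0.18, 0, 0, 1], [0, 0.24, 0, 0, 1], [0, 0.3, 0, 0, 1], [0, 0.36, 0, 0, 1], [0, 0.42, 0, 0, 1], [0, 0.48, 0, 0, 1], [0, 0.54, 0, 0, 1], [0, 0.56, 0, 0, 1]]]}}

```text
time: 25.58
tool_pos: [448.0, -151.4, 336.4]
ee_rot: [-0.0, 0.748, -0.664, 0.0]
wrist_force: [0.1, -0.4, -2.0]
finger_gap: 22.4
```

```bash
python3 - <<'E'
from h import *
s=status.read_state(); print(s["time"],s["tool_pos"],s["finger_gap"],s["wrist_force"],s["joint_positions"].round(2))
t=snap("top"); crop(t,"t14.png",420,140,110,90,7)
E
```

```text
25.575 [ 448.02348746 -151.42512287  336.40854806] 22.434087143150705 [ 0.09191508 -0.40110838 -1.99234512] [-0.44 -0.32  1.89  0.    1.57  2.58]
```

View pics/t14.png

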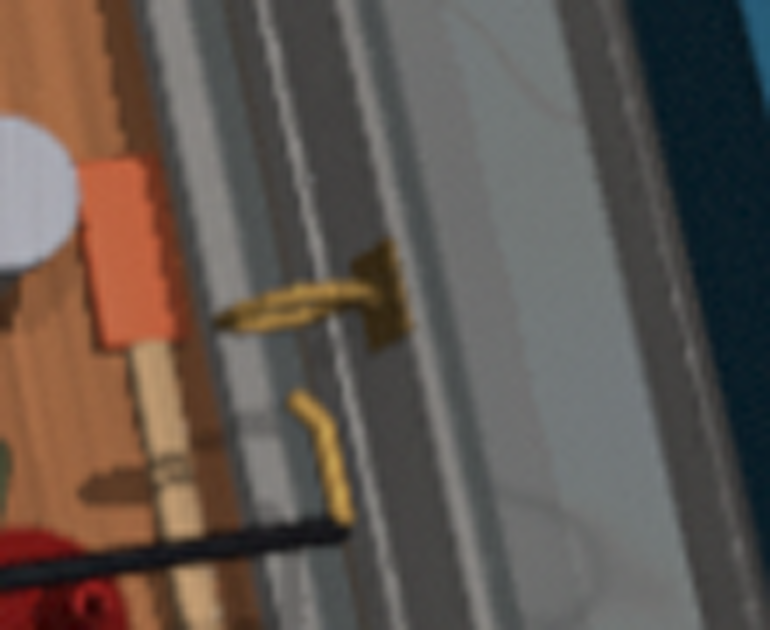

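Call:
{"op": "drive_tool", "data": {"targets": [[[-0.1, 0, 0, 0, 1], [-0.3, 0, 0, 0, 1], [-0.5, 0, 0, 0, 1], [-0.7, 0, 0, 0, 1], [-0.9, 0, 0, 0, 1], [-1, 0, 0, -0.03, 1], [-1, 0, 0, -0.08, 1], [-1, 0, 0, -0.14, 1], [-1, 0, 0, -0.2, 1], [-1, 0, 0, -0.26, 1], [-1, 0, 0, -0.32, 1], [-1, 0, 0, -0.38, 1], [-1, 0, 0, -0.44, 1], [-1, 0, 0, -0.49, 1], [-1, 0, 0, -0.52, 1], [-1, 0, 0, -0.53, 1], [-1, 0, 0, -0.53, 1]]]}}

```text
time: 27.75
tool_pos: [436.4, -51.8, 336.3]
ee_rot: [-0.0, 0.985, -0.17, -0.0]
wrist_force: [0.4, 0.2, -1.2]
finger_gap: 22.8
```

```bash
python3 - <<'E'
from h import *
s=status.read_state(); print(s["time"],s["tool_pos"],s["finger_gap"],s["wrist_force"],s["joint_positions"].round(2)); print(pose()[:3,:3].round(3))
t=snap("top","t15.png"); t=snap("scene","s15.png")
for uv in [(263,160),(203,207)]: print(onz(snap("top"),*uv,80))
E
```

```text
27.75 [436.38097729 -51.79654064 336.32079171] 22.83812911416151 [ 0.39302225  0.15577075 -1.21128286] [-0.24 -0.4   1.95  0.    1.6   1.67]
[[ 0.942 -0.335 -0.   ]
 [-0.335 -0.942  0.   ]
 [-0.    -0.    -1.   ]]
[694.40982717  93.45211359  80.        ]
[556.04477097 269.11617177  80.        ]
```

View pics/t15.png

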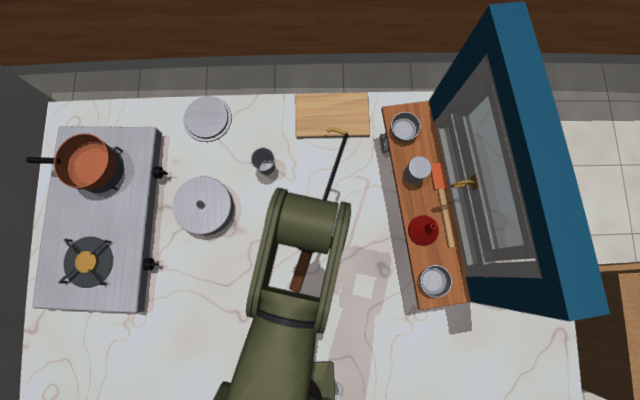

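View pics/s15.png

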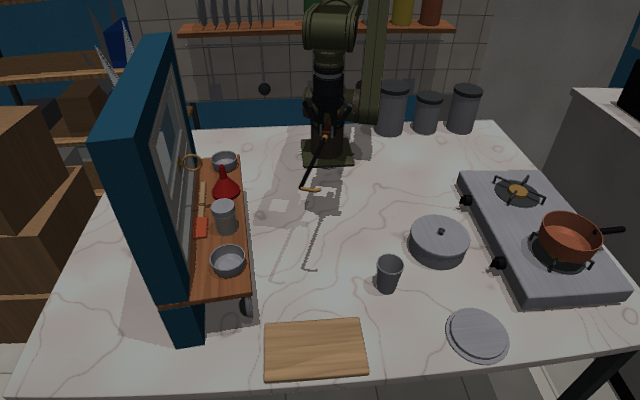

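Call:
{"op": "drive_tool", "data": {"targets": [[[0, 0, 0.1, 0, 1], [0, 0, 0.3, 0, 1], [0, 0, 0.5, 0, 1], [0, 0, 0.7, 0, 1], [0, 0, 0.9, 0, 1], [0, 0, 1, 0, 1]]]}}

```text
time: 28.7
tool_pos: [435.7, -51.9, 234.2]
ee_rot: [-0.0, 0.985, -0.17, -0.001]
wrist_force: [-0.2, 0.7, 0.0]
finger_gap: 22.3
```

Call:
{"op": "drive_tool", "data": {"targets": [[[0, 0, 0.2, 0, 1], [0, 0, 0.4, 0, 1], [0, 0, 0.6, 0, 1], [0, 0, 0.8, 0, 1], [0, 0, 1, 0, 1]]]}}

```text
time: 29.32
tool_pos: [436.5, -52.1, 135.3]
ee_rot: [0.0, 0.985, -0.17, 0.0]
wrist_force: [-0.9, 1.1, -1.9]
finger_gap: 22.7
```

Call:
{"op": "drive_tool", "data": {"targets": [[[0, 0, 0.2, 0, 1], [0, 0, 0.4, 0, 1], [0, 0, 0.6, 0, 1], [0, 0, 0.8, 0, 1], [0, 0, 0.95, 0, 1], [0, 0, 1, 0, 1], [0, 0, 1, 0, 1]]]}}

```text
time: 30.2
tool_pos: [436.5, -52.1, 36.3]
ee_rot: [0.0, 0.986, -0.17, -0.0]
wrist_force: [-0.3, 0.4, -1.6]
finger_gap: 22.7
```

```bash
python3 - <<'E'
from h import *
s=status.read_state(); print(s["time"],s["tool_pos"],s["wrist_force"],s["joint_positions"].round(2))
t=snap("scene"); crop(t,"s16.png",230,130,200,200,3)
E
```

```text
30.2 [436.48142639 -52.13929925  36.29976254] [-0.31580624  0.39453841 -1.59532277] [-0.24 -0.14  2.26 -0.    1.02  1.67]
```

View pics/s16.png

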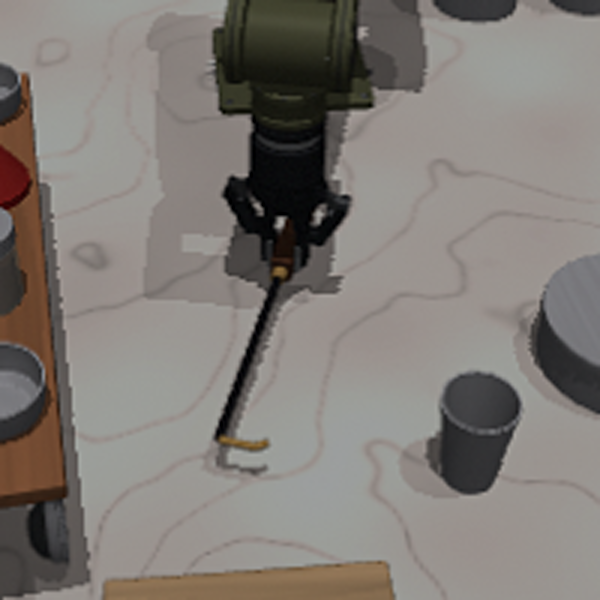

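Lower the last 32 mm slowly.

Call:
{"op": "drive_tool", "data": {"targets": [[[0, 0, 0.08, 0, 1], [0, 0, 0.16, 0, 1], [0, 0, 0.23, 0, 1], [0, 0, 0.27, 0, 1], [0, 0, 0.29, 0, 1], [0, 0, 0.3, 0, 1], [0, 0, 0.3, 0, 1]]]}}

```text
time: 31.12
tool_pos: [436.5, -52.1, 6.4]
ee_rot: [0.0, 0.986, -0.17, 0.0]
wrist_force: [0.4, 0.3, -0.5]
finger_gap: 22.5
```

Call:
{"op": "drive_tool", "data": {"targets": [[[0, 0, 0.01, 0, 1], [0, 0, 0.015, 0, 1], [0, 0, 0.015, 0, 1]]]}}

```text
time: 31.5
tool_pos: [436.4, -52.1, 4.8]
ee_rot: [0.0, 0.985, -0.17, -0.0]
wrist_force: [-0.1, 0.8, -0.9]
finger_gap: 22.9
```

Call:
{"op": "drive_tool", "data": {"targets": [[[0, 0, 0.005, 0, 1], [0, 0, 0.01, 0, 1], [0, 0, 0.01, 0, 1]]]}}

```text
time: 31.88
tool_pos: [436.5, -52.1, 4.7]
ee_rot: [0.0, 0.986, -0.17, -0.0]
wrist_force: [-4.4, 0.8, 8.2]
finger_gap: 22.7
```

Contact with the counter. Release gently and rise.

Call:
{"op": "drive_tool", "data": {"targets": [[[0, 0, -0.005, 0, 0.4], [0, 0, -0.005, 0, 0], [0, 0, -0.005, 0, -0.3], [0, 0, -0.005, 0, -0.5], [0, 0, -0.005, 0, -0.5], [0, 0, -0.1, 0, -0.5], [0, 0, -0.3, 0, -0.5], [0, 0, -0.6, 0, -0.5], [0, 0, -1, 0, -0.5], [0, 0, -1, 0, -0.5]]], "squeeze": 20}}

```text
time: 33.12
tool_pos: [439.3, -52.8, 108.4]
ee_rot: [0.0, 0.985, -0.17, 0.004]
wrist_force: [0.3, -1.0, 0.3]
finger_gap: 64.1
```

Call:
{"op": "drive_tool", "data": {"targets": [[[-0.3, 0.4, -0.5, 0, -0.5], [-0.3, 0.8, -1, 0, -0.5], [-0.3, 1, -1, 0, -0.5], [-0.3, 1, -1, 0, -0.5]]]}}

```text
time: 33.62
tool_pos: [374.4, -137.3, 204.4]
ee_rot: [0.0, 0.985, -0.171, 0.001]
wrist_force: [0.5, 0.2, -0.2]
finger_gap: 64.7
```

```bash
python3 - <<'E'
from h import *
s=status.read_state(); print(s["time"],s["tool_pos"],s["wrist_force"],s["joint_velocities"].round(3))
t=snap("top","t17.png"); t=snap("scene","s17.png"); crop(t,"s17c.png",120,70,120,120,6)
E
```

```text
33.625 [ 374.44811506 -137.34503662  204.35507332] [ 0.52968425  0.19371364 -0.15578868] [ 0.038  0.02   0.031  0.016 -0.001  0.017]
```

View pics/t17.png

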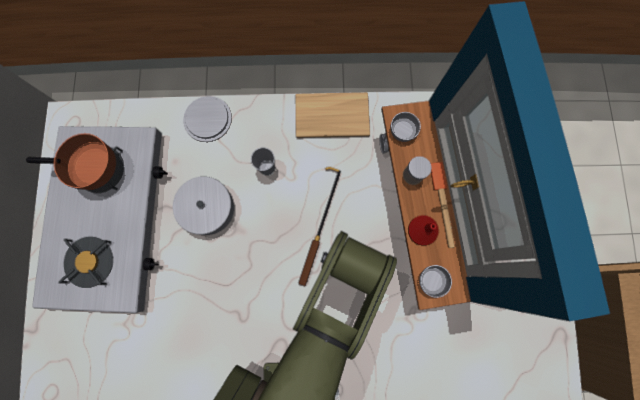

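View pics/s17.png

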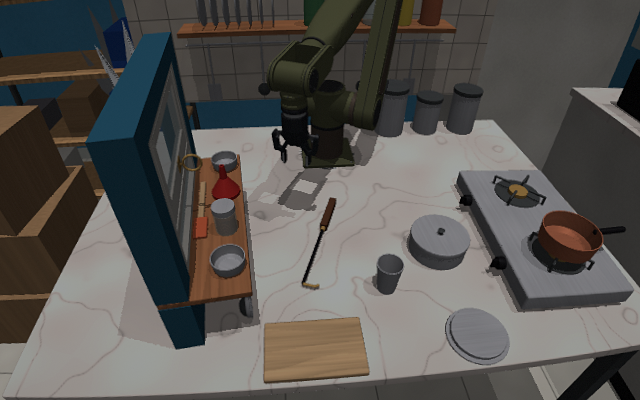

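View pics/s17c.png

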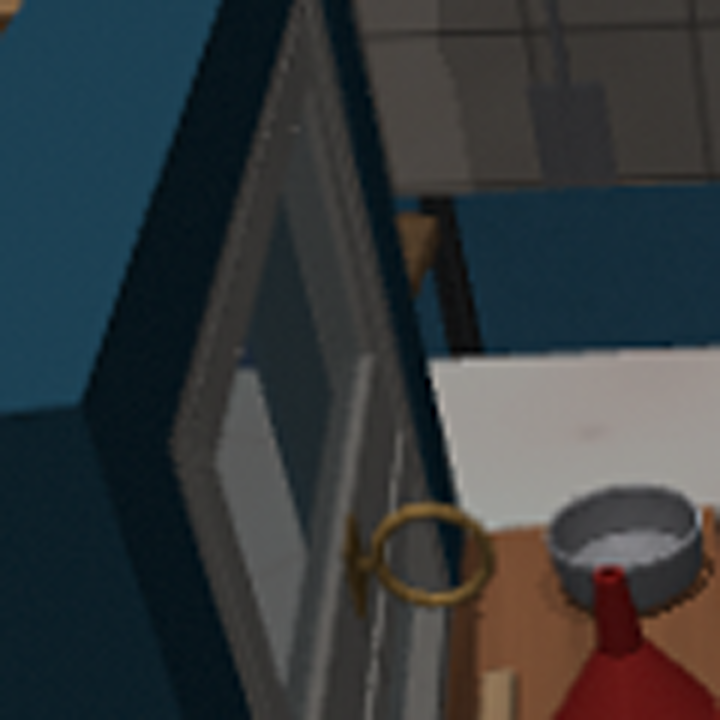

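```bash
python3 - <<'E'
from h import *
t=snap("top"); s=snap("scene")
p=np.load("wall.npy"); c,q=np.cos(p[2]),np.sin(p[2])
for th in [0,.02,.05]:
    x=12+170*np.sin(th)-40*np.cos(th); z=515-170*np.cos(th)-40*np.sin(th)
    P=np.array([p[0]+c*x,p[1]+q*x,z]); print(th,np.round(proj(t,P),1),np.round(proj(s,P),1))
print("scene obs 192 162.2 (+bias -1,-.9)")
crop(t,"t18.png",440,160,50,50,12)
a=cv2.imread("pics/top0.png"); b=cv2.imread("pics/t17.png"); cv2.imwrite("pics/diff.png",cv2.convertScaleAbs(cv2.absdiff(a,b),alpha=2))
print(tri((t,337.5,172),(s,303.5,285.5)), tri((t,303,283),(s,333,199)))
E
```

```text
0 [460.6 183.5] [192.4 161.1]
0.02 [461.9 183.4] [191.  161.5]
0.05 [464.  183.2] [189.  162.1]
scene obs 192 162.2 (+bias -1,-.9)
(array([ 6.73150995e+02, -1.33357109e+02, -4.55075505e-01]), [0.9, 0.9]) (array([330.35279829, -15.09710891,  20.29883022]), [2.7, 2.7])
```

View pics/diff.png

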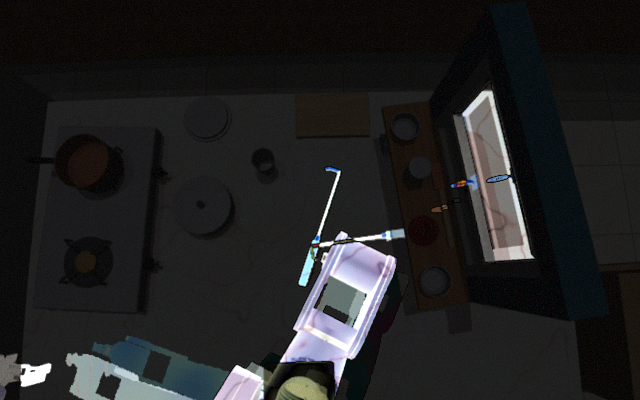

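View pics/t18.png

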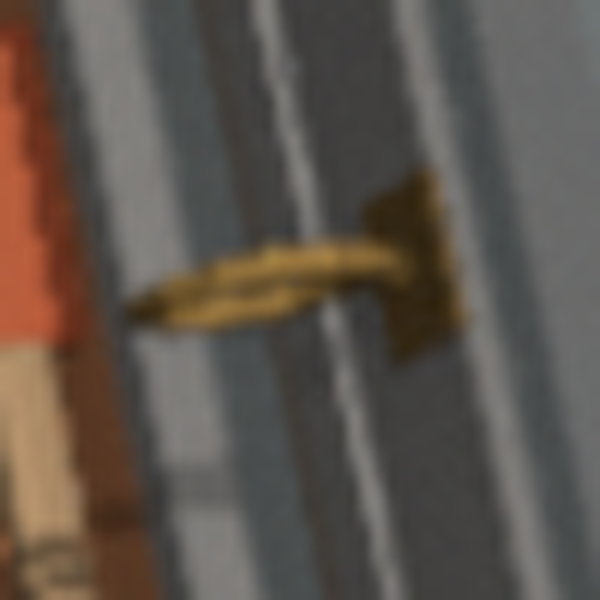

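```bash
python3 - <<'E'
from h import *
t=snap("top"); s=snap("scene"); crop(s,"s19.png",280,185,80,115,6); crop(t,"t19.png",290,155,70,140,5)
print(status.read_state()["time"])
for P in [(436.5+252*.942,-52.1-252*.335,15),(436.5-118*.942,-52.1+118*.335,15)]: print(proj(t,P),proj(s,P))
E
```

```text
33.925
(np.float64(339.0254110450546), np.float64(170.51734975389732)) (np.float64(302.6174999543102), np.float64(282.2979050998525))
(np.float64(301.34821314862006), np.float64(284.58643646586887)) (np.float64(332.7166785750908), np.float64(199.2275972769808))
```

View pics/s19.png

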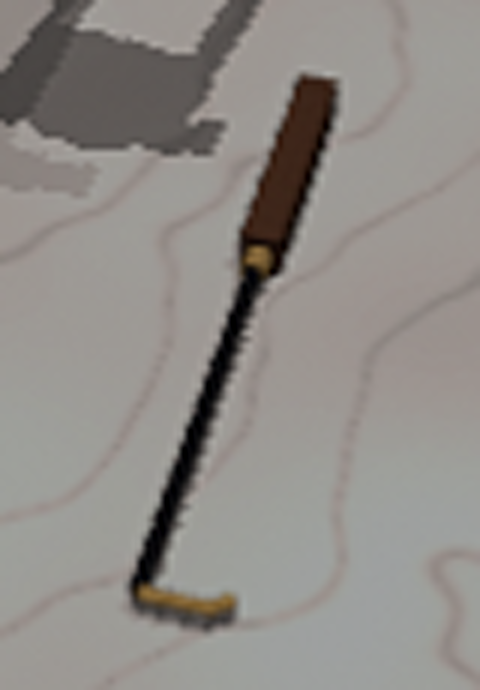

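View pics/t19.png

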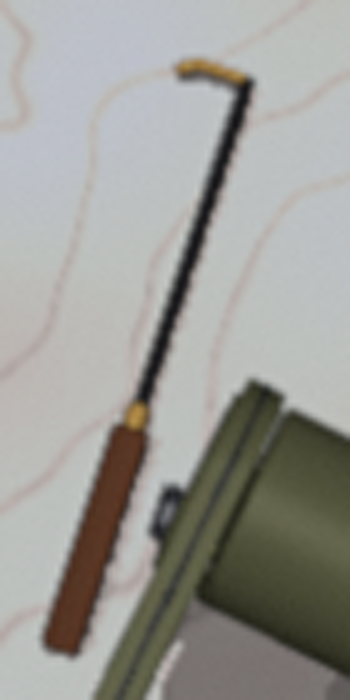

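```bash
python3 - <<'E'
from cell import ticket
print(ticket.job_done())
E
```

```text
the job is handed in; nothing more can be done
None
```

The ventilator is shut and the pole lies released on the open counter. The job was handed in at about 34 s of the 72 s allowed.

- **Pole:** I pulled it about 200 mm out from under the shelf by its rod and laid it down clear. I then re-gripped it by the handle and turned it round to face the wall.
- **Shutting:** I put the hook through the ring and pulled at no more than about 32 mm/s. Over the last 20 mm I slowed to 8–16 mm/s. Pulling took about 2–4 N, until it met a hard stop at 10.8 N.
- **Unhooking:** I centred the prong in the ring, withdrew it sideways and laid the pole on the counter. The gripper opened and moved clear.

**Last checks:**
- **Ventilator:** the ring stayed where it was after unhooking. It sat about 1.5 px (roughly 0.02 rad) from the calculated shut position. The window sill edge is off by about 1 px in the same direction, so I put this down to my wall fit. The hard stop also says it is shut.
- **Pole:** it looks flat and level, well clear of the ring, shelf and counter things. One check disagreed: the height measured from the two fixed cameras came out about 15 mm low at the hook. Those two cameras had also read it about 9 mm low at the start.
- **Surroundings:** comparing the overhead view before and after shows no change in the things on the shelf or counter, except behind the arm.

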